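Gauge a dowel in the taper slot

ROBOT

A 7-joint arm with a two-finger parallel gripper is mounted at the origin on the work surface. World frame = base frame: x ahead of the robot, y to its left, z up, the work surface at z = 0. Lengths are in m, angles in rad, forces in N, time in s.
With the tool pointing down it reaches from about 0.425 to 0.925 m from the base axis. Payload 6.8 kg.
Tool frame: the origin (TCP) lies on the centre line of the jaws, within the pads' length; the fingertips stand 25 mm ahead of it and the grasp point (between the pads) lies 6 mm ahead of it; z points along the fingers, y is the direction in which the jaws open and shut (so a half turn about z gives the same grasp; the last joint's range is limited). The gripper opens to 85 mm and grips with 20 to 120 N. Pads are 22 mm wide; open, the fingers measure 114 mm over their backs; the gripper's body (76 mm by 85 mm) begins 54 mm behind the grasp point. The pads swing forward as they close: fully open they stand 13 mm farther back than shut.
Start: joints at [-1.442, 0.477, 0.022, 1.555, -0.011, 1.109, -0.083], TCP at [0.158, 0.656, 0.256] pointing down, gripper open.
Joint ranges: [-2.96, 2.96], [-0.34, 2.1], [-1.41, 1.46], [0.24, 2.44], [-1.37, 4.51], [0.17, 1.92], [-2.96, 2.96]. Speed limits (rad/s): [2.39, 2.39, 3.14, 3.14, 3.14, 3.14, 3.14].

INTERFACE

Orientations are given as a unit quaternion [w, x, y, z].
In Python, from station import status, cams, order, models gives the robot as it stands.
- The arm moves only by the tool move_arm, never from a script. Its argument "steps" is one flat list of numbers, 7 for each row, row after row: the gripper's target within -1 to 1 (fully open at 1, half-way at 0, shut at -1), then the shift along the world's x, y, z in cm, then the turn, a rotation vector about the world's x, y, z in degrees. A call has 1 to 8 rows; each row shifts and turns the commanded pose from where the row before left it; what a row does not reach is not made up. A row lasts 1/10 s, in which the tool goes at most 50 mm and 8.59 degrees, less where a joint would pass 70% of its speed; a pose out of reach is approached as far as the arm can. A call with a gripper value outside its range is refused whole. The fingers move at their own pace and stop on an object; "newtons" is the grip in N (left out, the last holds). Time passes only in rows, so rows that do not move let the fingers close. It gives the time, the measured TCP pose, the force and the opening at its end, in the units of the state.
- status.get_obs(): the state, without advancing time (a new reading comes with each control period).
- cams.read_camera(name): name is "scene" or "top"; returns a dict with "pixels" (384x512x3 uint8, red, green, blue), "mtx" (3x3 intrinsics, pixels), "T" (4x4, takes a point from camera to world coordinates). Camera axes: x right, y down, z forward; pixel columns grow to the right and rows downward; lengths in m; the calibration is good to about 2 mm. A picture is of the moment at which its call begins. There is no depth.
- order.hand_in(): hands the job in, once; it reports no verdict.
Trained networks look in the newest picture that a camera, given by its name, has taken for a name from the list of things; names that differ only in an ending like _2 or _b are one class to them, and where a whole thing is asked for, a point or a joint stands for the part that bears it (a point fixed in the world has none). Each returns a list of dicts, best first, with "score" (0 to 1); they miss things now and then, are a little off and sometimes report something else, mostly with a low value. They report only what shows in the picture. A call takes as long as a camera call. They do not tell look-alikes from the thing itself.
- models.silhouettes(camera, query): "region" (384x512 bool, what is visible of it) and "box" ([centre column, centre row, width, height] in pixels, round what is visible of it).
- models.place_of(camera, query): "position" ([row, column] in pixels: a listed point, or the origin of a listed thing).
The state is a dict: "t": time; "q": joint angles; "joint_vel": joint speeds; "joint_torque": joint torques, N m; "eef_pos": TCP position; "tool_rot": TCP orientation; "contact_force": force on the tool from outside, world axes, zero at the start; "torque": the same for the moment, N m; "gripper_width": opening from 0.0 (shut) to 1.0 (fully open).
Only numpy, scipy, OpenCV 4.12 (cv2) and the standard library are available. Lean on these libraries where they do the work, as an engineer would, in place of code of your own. Each camera call takes 0.05 s, during which the arm holds its last target.

TASK

Take the tall plain dowel out of the rack, stand it on the floor of the gauge's slot near the wide end, and slide it towards the narrow end until it wedges gently but definitely between both cheeks; let go and leave it standing there. Then slide the rider up until its nose just touches the dowel, to mark the size, and leave it there. Do not force anything and leave everything else alone.

Things in the scene. Friction and masses are not known exactly. Their poses are not given: they have to be found in the camera images.
- gauge: The taper gauge: plywood base 240 x 165 x 10 mm, fixed. Origin at bench level under mid-slot; x along the slot from its wide end (-x) to its narrow end, y from jaw to fence to rail. Slot floor at z = 10 mm (plate top); aluminium cheeks (fence, jaw) z = 10 to 46 mm, x = -100 to +100 mm. Slot about 41 mm wide at x = -95 mm, 33 at -45 (both +/-4.5), narrowing 1 mm per 6 mm.
- fence: The straight cheek, 200 x 20 x 36 mm, on the slot's +y side. Origin on the slot floor, mid-length on its slot-side face (gauge x 0, y +15, z 10 mm); axes as the gauge's. Opposite stands the slanting jaw (24 mm thick, two brass screws on top), fixed up to 4.5 mm nearer or farther each time: the dowel stops up to 27 mm either side of gauge x = +18 mm. Both are rigid; once wedged it stays put.
- dowel: The piece to be gauged: the tall, plain, straight dark wooden dowel, 95 mm long and about 22 mm thick, weighing about 45 g. Origin at the centre of its foot, z along it. It starts upright in one of the three holes of the rack.
- rack: Light wooden stock rack 170 x 60 x 35 mm, fixed; origin under its centre, x along the row of three blind holes 26 mm wide and 20 mm deep, at x = -55, 0 and +55 mm; bottoms of the holes 15 mm above the bench.
- rider (a joint): Travel of the dark steel rider along its rail (m): 0 at the slot's wide end, growing towards the narrow end (gauge +x), up to 0.15. It starts between 0 and 0.015, slides with about 1.5 N of friction and stays where it is left.
- rider_knob (a point): Grip point in the rider's square wooden knob, on its axis 75 mm above the bench; knob 20 x 20 mm, sides along the gauge's axes, from 43 to 89 mm above the bench, standing on the rider's block. It is at gauge y = +70 mm, 30 mm behind (-x of) the nose's face. A cross bar 10 mm wide, 48 to 56 mm above the bench, its front level with that face, reaches over the fence to the nose.
- nose (a point): The rider's nose, a 10 x 10 x 34 mm steel finger hanging in the slot from the cross bar, 16 to 50 mm above the bench, moving with the rider. This point: bottom middle of its front face, which looks along gauge +x at gauge y = +4 mm, in line with a dowel touching the fence. It touches the dowel when this face is one dowel radius behind the dowel's axis.
- stub: A short dark wooden stub 22 mm thick and 45 mm tall, loose in another hole of the rack; leave it there. Origin at the centre of its foot.
- turned: A turned dark wooden blank 76 mm tall with a 26 mm wide rounded head, loose in another hole of the rack; leave it there. Origin at the centre of its foot.
- cork_block: Loose cork sanding block 100 x 60 x 35 mm lying beyond the gauge; leave alone. Origin under its centre.
- screwdriver: Loose screwdriver lying beyond the gauge; leave alone. Origin on its axis.
- glue: Loose yellow plastic glue bottle 56 mm thick, 150 mm tall, to the right; leave alone. Origin under its centre.
- jar: Loose amber glass jar 68 mm wide, 80 mm tall, beyond the rack; leave alone. Origin under its centre.
- bridge_blank: Loose dark wooden bar 160 x 35 x 12 mm lying to the left of the rack; leave alone. Origin under its centre.
- tin: Loose round brass tin 52 mm wide, 30 mm tall, to the right of the gauge; leave alone. Origin under its centre.
Mind the look-alikes: they are no part of the job. What is shaped like the dowel but blue or red is not meant.

How it is judged:
On the way, in this order (a step that is already met when the one before it is completed fails the run):
1. the dowel stands on the slot's floor in the wide part of the slot (its axis at least 20 mm on the wide side of the slot's middle) (z of dowel in the frame of gauge below 0.014 m and angle between dowel's own z axis and vertical below 0.1 rad and x of dowel in the frame of gauge between -0.095 and -0.02 m and y of dowel in the frame of gauge between -0.025 and 0.02 m), for 0.1 s.
2. the dowel, let go by the fingers, stands upright on the floor wedged between the cheeks (still pressing on the fence with more than 1 N) (z of dowel in the frame of gauge below 0.014 m and angle between dowel's own z axis and vertical below 0.1 rad and contact force between dowel and fence above 1 N and contact force between dowel and the fingers below 0.1 N), for 0.2 s.
3. with the dowel let go, the rider's nose touches it (all of step 2 and contact force between dowel and rider above 0.2 N), for 0.05 s.
At the end, for the whole second after the job is handed in: The dowel stands upright (within 0.1 rad) on the slot's floor at rest, let go and still wedged between the cheeks (pressing on the fence with more than 1 N), and the rider rests with its nose against it, 3.5 mm of gap at most (all of step 2 and x of dowel in the frame of nose between 0.008 and 0.0145 m and linear speed of dowel below 0.01 m/s and velocity of joint rider between -0.005 and 0.005 m/s); the robot touches nothing.
It fails at once if the dowel is forced against the fence with more than 30 N (contact force between dowel and fence above 30 N).
It fails at once if the rider's nose presses on the dowel with more than 15 N (contact force between dowel and rider above 15 N).
It fails at once if another blank in the rack or a thing on the bench is moved by more than 20 to 30 mm (distance of any of stub, turned from where it was at the start of the episode above 0.03 m or distance of any of cork_block, screwdriver, glue, jar, bridge_blank, tin from where it was at the start of the episode above 0.02 m).
It also fails if it takes over 72 s, if anything falls off the work surface, if the arm or the gripper's body presses on something with over 40 N, if the wrist force passes 120 N, or if a joint passes its speed limit or range.

## Working session

There is one attempt and no reset: what is moved stays moved. The work goes in short steps, Python scripts to look and compute and a tool call to move; the robot and the scene stay as the last step left them, time stands still between calls to the robot, and variables do not carry over. Pictures are saved under pics/ and viewed, and the job is handed in when it is done.

Besides the shell and the picture viewer there is one more tool, called by a JSON object that holds its "name" and its "arguments", one argument or row to a line. move_arm: Moves the arm, as the interface text tells. Its arguments: {"type":"object","properties":{"steps":{"type":"array"},"newtons":{"type":"number"}},"required":["steps"]}

```bash
ls; mkdir -p pics
python3 - <<'E'
from station import status,cams
import cv2,numpy as np
o=status.get_obs();print({k:np.round(v,3) for k,v in o.items()})
for n in("scene","top"):
    c=cams.read_camera(n);np.savez(f"pics/{n}0.npz",**{k:np.array(v) for k,v in c.items()})
    print(n,np.round(c["mtx"],1),np.round(c["T"],3))
    cv2.imwrite(f"pics/{n}0.png",cv2.cvtColor(cv2.resize(c["pixels"],(800,600),interpolation=cv2.INTER_CUBIC),cv2.COLOR_RGB2BGR))
E
```

```text
pics
{'t': np.float64(0.0), 'q': array([-1.442,  0.478,  0.022,  1.556, -0.012,  1.109, -0.083]), 'joint_vel': array([ 0.001,  0.   , -0.001, -0.   ,  0.001, -0.002, -0.   ]), 'joint_torque': array([ 0.0000e+00, -5.9645e+01,  1.6080e+00, -2.8118e+01,  1.3000e-02,
        9.0000e-03,  0.0000e+00]), 'eef_pos': array([0.158, 0.656, 0.255]), 'tool_rot': array([-0.   ,  0.118,  0.993, -0.001]), 'contact_force': array([ 0.645,  0.549, -1.054]), 'torque': array([0.014, 0.012, 0.006]), 'gripper_width': np.float64(0.996)}
scene [[416.8   0.  254.5]
 [  0.  416.8 192.6]
 [  0.    0.    1. ]] [[-0.478  0.688 -0.546  1.2  ]
 [ 0.878  0.377 -0.294  0.304]
 [ 0.004 -0.62  -0.785  0.942]
 [ 0.     0.     0.     1.   ]]
top [[394.    0.  256.3]
 [  0.  394.  185.4]
 [  0.    0.    1. ]] [[-9.000e-03 -9.980e-01  6.500e-02  5.430e-01]
 [-1.000e+00  9.000e-03  1.000e-03 -2.000e-02]
 [-1.000e-03 -6.500e-02 -9.980e-01  1.289e+00]
 [ 0.000e+00  0.000e+00  0.000e+00  1.000e+00]]
```

View pics/scene0.png

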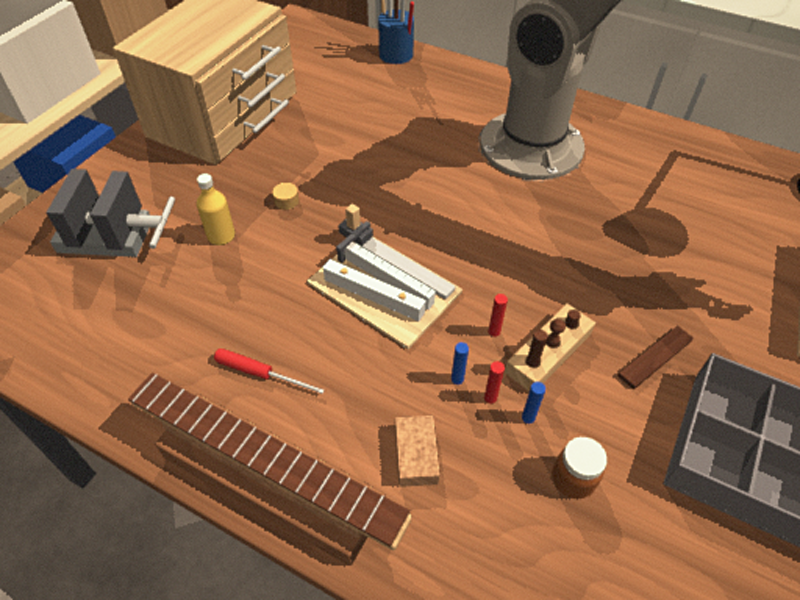

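View pics/top0.png

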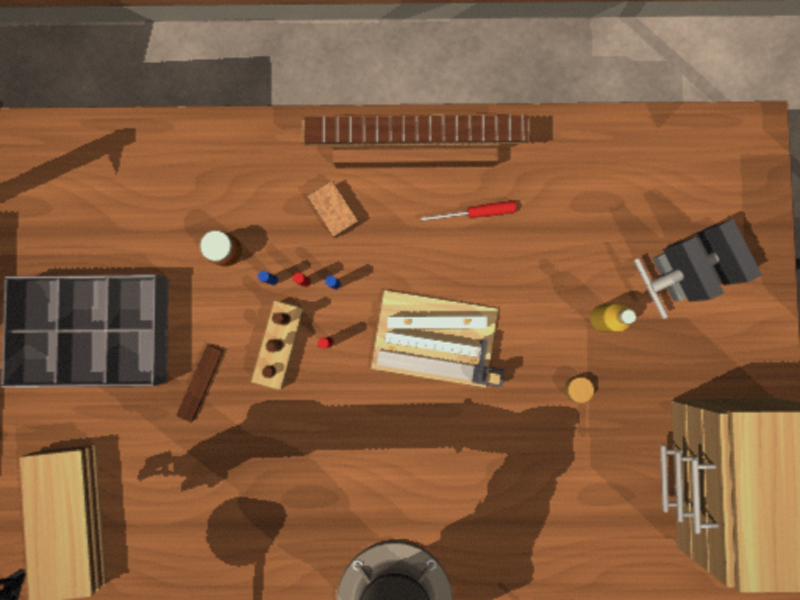

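```bash
cat > h.py <<'E'
import numpy as np,cv2
def load(f):
    d=np.load(f);return {k:d[k] for k in d}
def proj(c,P):
    P=np.atleast_2d(P);T=np.linalg.inv(c["T"]);p=(T[:3,:3]@P.T+T[:3,3:]).T
    q=(c["mtx"]@p.T).T;return q[:,:2]/q[:,2:]
def back(c,uv,z):
    d=c["T"][:3,:3]@np.linalg.inv(c["mtx"])@np.array([uv[0],uv[1],1.]);o=c["T"][:3,3]
    return o+d*(z-o[2])/d[2]
def grab(name,tag):
    from station import cams
    c=cams.read_camera(name);np.savez(f"pics/{tag}.npz",**{k:np.array(v) for k,v in c.items()});return c
def crop(c,x0,x1,y0,y1,s,out):
    im=cv2.cvtColor(c["pixels"][y0:y1,x0:x1],cv2.COLOR_RGB2BGR)
    cv2.imwrite(out,cv2.resize(im,None,fx=s,fy=s,interpolation=cv2.INTER_CUBIC))
E
python3 - <<'E'
from h import *
from station import models
S=load("pics/scene0.npz");T=load("pics/top0.npz")
print(proj(T,[[0,0,0],[.158,.656,.256]]),proj(S,[[0,0,0],[.158,.656,.256]]))
for q,z in [("gauge",0),("fence",.01),("dowel",.015),("rack",0),("nose",.016),("rider_knob",.075),("stub",.015),("turned",.015),("tin",0),("glue",0),("cork_block",0),("jar",0),("bridge_blank",0),("screwdriver",.01)]:
    for n,c in(("scene",S),("top",T)):
        for r in models.place_of(n,q)[:4]:
            if r["score"]<.3: continue
            v,u=r["position"];print(q,n,round(r["score"],2),(round(u),round(v)),np.round(back(c,(u,v),z),4))
crop(S,180,300,120,230,6.5,"pics/g_s0.png")
crop(S,270,400,180,280,6,"pics/r_s0.png")
crop(T,225,335,175,255,7,"pics/g_t0.png")
crop(T,150,225,160,255,6,"pics/r_t0.png")
E
```

```text
[[251.83446169 382.48177901]
 [ -6.70603521 364.45057499]] [[339.62277638  92.48658562]
 [588.69420131 126.64804246]]
gauge scene 0.93 (246, 188) [ 0.5403 -0.0795  0.    ]
gauge top 0.85 (280, 213) [ 0.5358 -0.0968  0.    ]
fence scene 0.9 (247, 182) [ 0.5268 -0.084   0.01  ]
fence top 0.74 (278, 216) [ 0.5282 -0.089   0.01  ]
dowel scene 0.81 (310, 256) [0.665  0.1786 0.015 ]
dowel scene 0.65 (339, 231) [0.5602 0.214  0.015 ]
dowel scene 0.54 (316, 210) [0.5256 0.1342 0.015 ]
dowel scene 0.52 (337, 265) [0.6573 0.2478 0.015 ]
dowel top 0.59 (192, 176) [0.6595 0.1898 0.015 ]
dowel top 0.57 (184, 204) [0.5695 0.2139 0.015 ]
dowel top 0.54 (205, 219) [0.5184 0.1467 0.015 ]
dowel top 0.42 (176, 179) [0.6498 0.2394 0.015 ]
rack scene 0.78 (352, 225) [ 0.5141  0.2373 -0.    ]
rack top 0.7 (181, 221) [0.5142 0.2259 0.    ]
nose scene 0.92 (219, 165) [ 0.513  -0.1858  0.016 ]
nose top 0.6 (307, 218) [ 0.5191 -0.1833  0.016 ]
nose top 0.52 (389, 204) [ 0.5625 -0.4461  0.016 ]
rider_knob scene 0.6 (225, 136) [ 0.4513 -0.2006  0.075 ]
rider_knob top 0.76 (315, 244) [ 0.4404 -0.1979  0.075 ]
st
[... 291 characters left out ...]
 0.    ]
tin top 0.65 (371, 244) [ 0.4322 -0.3897  0.    ]
glue scene 0.61 (140, 150) [ 0.5689 -0.4419  0.    ]
glue top 0.61 (388, 207) [ 0.5529 -0.4495  0.    ]
cork_block scene 0.89 (268, 290) [0.7952 0.124  0.    ]
cork_block top 0.57 (216, 137) [0.7899 0.1128 0.    ]
cork_block top 0.48 (184, 204) [0.5676 0.2166 0.    ]
jar scene 0.64 (366, 307) [0.72   0.3492 0.    ]
jar top 0.58 (145, 162) [0.7092 0.3472 0.    ]
jar top 0.4 (277, 213) [ 0.5369 -0.0858  0.    ]
bridge_blank scene 0.57 (420, 233) [0.4537 0.4059 0.    ]
bridge_blank top 0.81 (128, 244) [0.4383 0.3975 0.    ]
screwdriver scene 0.95 (176, 239) [ 0.7869 -0.1519  0.01  ]
screwdriver top 0.43 (144, 161) [0.7092 0.3473 0.01  ]
```

View pics/g_s0.png

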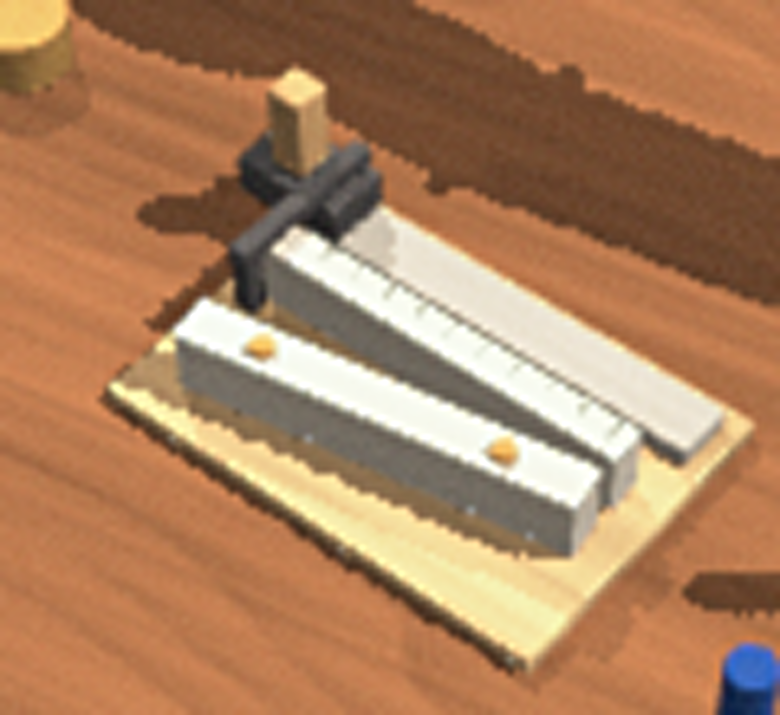

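View pics/r_s0.png

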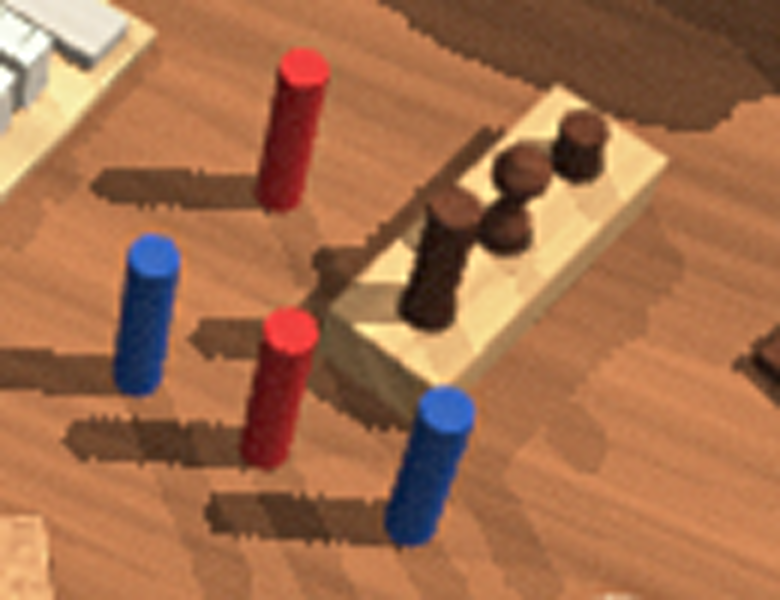

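View pics/g_t0.png

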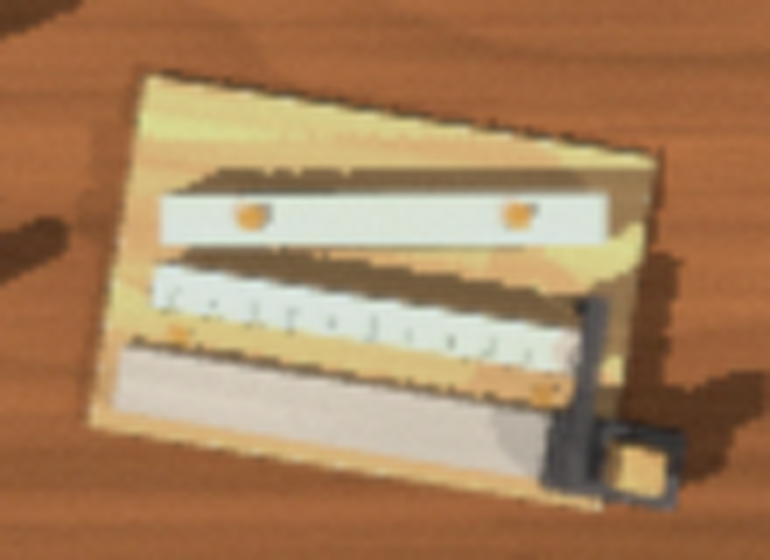

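View pics/r_t0.png

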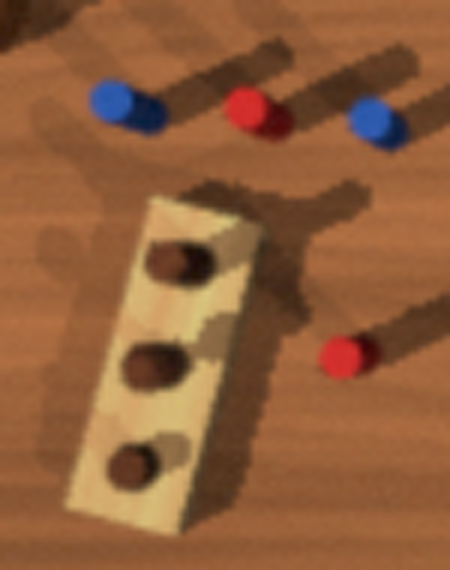

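```bash
cat > fit.py <<'E'
from h import *
from scipy.optimize import least_squares
S=load("pics/scene0.npz");T=load("pics/top0.npz")
def src(p,s,o): return (np.array(p)+.5)/s-.5+np.array(o)
def fit(obs,x0):
    def f(p):
        c,s=np.cos(p[2]),np.sin(p[2]);R=np.array([[c,-s,0],[s,c,0],[0,0,1]])
        return np.concatenate([(proj(c_,R@np.array(P)+[p[0],p[1],0])[0]-uv) for c_,P,uv in obs])
    r=least_squares(f,x0,loss='soft_l1');return r.x,r.fun.reshape(-1,2)
E
python3 - <<'E'
from fit import *
g_t=lambda p:src(p,7,(225,175)); g_s=lambda p:src(p,6.5,(180,120)); r_t=lambda p:src(p,6,(150,160)); r_s=lambda p:src(p,6,(270,180))
# gauge plate: fence at y15..35; plate corners y unknown offset: treat y edges y0 +-82.5
f1=[(T,(.1,.015,.046),g_t((155,264))),(T,(.1,.035,.046),g_t((151,308))),(T,(-.1,.035,.046),g_t((577,374)) ),
(S,(.1,.015,.046),g_s((608,472))),(S,(.1,.035,.046),g_s((641,435))),(S,(-.1,.015,.046),g_s((268,252)))]
for sub,n in((f1,"both"),(f1[:3],"top"),(f1[3:],"scene")):
    x,r=fit(sub,[.53,-.09,1.5]);print(n,np.round(x,4),np.round(r,1).tolist())
x,r=fit(f1,[.53,-.09,1.5])
c,s=np.cos(x[2]),np.sin(x[2]);R=np.array([[c,-s,0],[s,c,0],[0,0,1]])
def loc(c_,uv,z): return np.round((R.T@(back(c_,uv,z)-[x[0],x[1],0]))*1000,1)
print("plate corners top", [loc(T,g_t(p),.01) for p in((145,75),(658,157),(602,510),(90,428))])
print("plate corners scene", [loc(S,g_s(p),.01) for p in((108,388),(530,662),(755,425))])
print("jaw slot edge top", [loc(T,g_t(p),.046) for p in((161,245),(606,245))], "scene far edge",[loc(S,g_s(p),.046) for p in((205,297),(605,470))])
print("knob top", loc(T,g_t((640,470)),.089), loc(S,g_s((298,82)),.089))
print("bar front edge top", loc(T,g_t((582,310)),.056),loc(T,g_t((550,480)),.056))
rk=[(T,(.085,-.03,.035),r_t((265,228))),(T,(.085,.03,.035),r_t((152,198))),(T,(-.085,.03,.035),r_t((67,508))),(T,(-.085,-.03,.035),r_t((180,535)))]
rs=[(S,(-.085,-.03,.035),r_s((560,85))),(S,(-.085,.03,.035),r_s((668,158))),(S,(.085,.03,.035),r_s((435,395))),(S,(.085,-.03,.035),r_s((325,315)))]
for sub,n in((rk+rs,"both"),(rk,"top"),(rs,"scene")):
    y,r=fit(sub,[.52,.225,-.2]);print("rack",n,np.round(y,4),np.round(r,1).tolist())
    print("hole+55",y[0]+.055*np.cos(y[2]),y[1]+.055*np.sin(y[2]))
print("dowel top: T",back(T,r_t((166,260)),.110),"S",back(S,r_s((455,207)),.110))
E
```

```text
both [ 0.5409 -0.0885  1.3892] [[-0.4, -1.5], [-1.0, -1.5], [0.9, 0.1], [1.0, -1.6], [0.3, -0.3], [-0.9, -1.4]]
top [ 0.5387 -0.089   1.4107] [[-0.3, -0.1], [-0.7, -0.1], [1.4, 0.1]]
scene [ 0.5442 -0.0872  1.3739] [[0.6, -0.3], [0.0, 1.1], [-0.7, -0.8]]
plate corners top [array([118.5, -65.9,  10. ]), array([-122.5,  -69.3,   10. ]), array([-123.4,   95.4,   10. ]), array([115.2,  99.1,  10. ])]
plate corners scene [array([-118.4,  -71.3,   10. ]), array([121.2, -68.3,  10. ]), array([119.7,  94.8,  10. ])]
jaw slot edge top [array([96.7, 10.5, 46. ]), array([-100.5,  -23.9,   46. ])] scene far edge [array([-97.7, -25.5,  46. ]), array([99.7,  8.8, 46. ])]
knob top [-125.    70.4   89. ] [-125.   71.   89.]
bar front edge top [-93.4   6.7  56. ] [-91.7  83.3  56. ]
rack both [ 0.5172  0.2335 -0.2751] [[-0.5, -1.0], [0.2, -0.9], [-0.5, -0.8], [-1.1, -0.2], [-0.7, -0.5], [-0.4, -0.4], [0.6, -1.4], [0.2, -2.0]]
hole+55 0.5701305454944509 0.21854474498550955
rack top [ 0.5149  0.232  -0.2649] [[-0.3, -0.4], [0.4, -0.2], [0.2, 0.1], [-0.3, 0.5]]
hole+55 0.5679343169058239 0.21758279242477668
rack scene [ 0.5205  0.2349 -0.2767] [[-0.5, 0.6], [-0.2, 0.7], [0.5, -0.2], [0.2, -0.9]]
hole+55 0.573408851266237 0.21982281434799972
dowel top: T [0.56949855 0.21720114 0.11      ] S [0.57284103 0.21971899 0.11      ]
```

Run:
```python
from fit import *
g_t=lambda p:src(p,7,(225,175)); g_s=lambda p:src(p,6.5,(180,120))
F=[(0,T,(.1,.015,.046),g_t((155,264))),(0,T,(.1,.035,.046),g_t((151,308))),
(1,S,(.1,.015,.046),g_s((608,472))),(1,S,(.1,.035,.046),g_s((641,435))),(1,S,(-.1,.015,.046),g_s((268,252)))]
pl=[(0,T,(.12,-.0825,.01),g_t((145,75))),(0,T,(-.12,-.0825,.01),g_t((658,157))),(0,T,(-.12,.0825,.01),g_t((602,510))),(0,T,(.12,.0825,.01),g_t((90,428))),
(1,S,(-.12,-.0825,.01),g_s((108,388))),(1,S,(.12,-.0825,.01),g_s((530,662))),(1,S,(.12,.0825,.01),g_s((755,425)))]
def f(p):
    c,s=np.cos(p[2]),np.sin(p[2]);R=np.array([[c,-s,0],[s,c,0],[0,0,1]]);o=[]
    for k,L in((0,F),(1,pl)):
        for i,C,P,uv in L:
            P=np.array(P)+[0,p[3]*k,0]
            sh=(1-2*i)*np.array([p[4],p[5],0])
            o.append(proj(C,R@P+[p[0],p[1],0]+sh)[0]-uv)
    return np.concatenate(o)
r=least_squares(f,[.54,-.088,1.4,.014,0,0],loss='soft_l1',x_scale=[.01,.01,.05,.01,.01,.01])
print(np.round(r.x,4),np.degrees(r.x[2]));print(np.round(r.fun.reshape(-1,2),1).tolist())
x=r.x;c,s=np.cos(x[2]),np.sin(x[2]);R=np.array([[c,-s,0],[s,c,0],[0,0,1]])
def loc(i,uv,z):
    C=(T,S)[i];return np.round((R.T@(back(C,uv,z)-[x[0],x[1],0]-(1-2*i)*np.array([x[4],x[5],0])))*1000,1)
print("jaw edge",[loc(0,g_t(p),.046) for p in((161,245),(606,245))],[loc(1,g_s(p),.046) for p in((205,297),(605,470))])
print("knob top", loc(0,g_t((640,470)),.089), loc(1,g_s((298,82)),.089))
for X in(-.05,-.005,.02): print(X,R@[X,.004,0]+[x[0],x[1],0])
```

```text
[ 0.5411 -0.0893  1.4009  0.0137 -0.0025 -0.0016] 80.26631022667667
[[0.3, -0.4], [-0.1, -0.4], [1.0, -1.1], [0.2, 0.1], [-1.5, -0.5], [0.2, 0.1], [-0.2, 0.2], [0.1, 0.4], [-0.3, 0.0], [-0.2, 0.4], [-0.1, 0.6], [0.2, 0.0]]
jaw edge [array([99.6,  7.5, 46. ]), array([-98. , -24.6,  46. ])] [array([-99.3, -21.8,  46. ]), array([98.6, 10.2, 46. ])]
knob top [-121.4   70.1   89. ] [-125.4   75.1   89. ]
-0.05 [ 0.52875411 -0.13792236  0.        ]
-0.005 [ 0.53636221 -0.09357017  0.        ]
0.02 [ 0.54058893 -0.06893006  0.        ]
```

{"name": "move_arm", "arguments": {
  "steps": [0.3,2.95,-3.1,0,0,0,0.5,0.3,2.95,-3.1,0,0,0,0.5,0.3,2.95,-3.1,0,0,0,0.5,0.3,2.95,-3.1,0,0,0,0.5,0.3,2.95,-3.1,0,0,0,0.5,0.3,2.95,-3.1,0,0,0,0.5,0.3,2.95,-3.1,0,0,0,0.5]
}}

```text
t: 2.2
eef_pos: [0.3659, 0.4378, 0.2565]
tool_rot: [0.0, 0.088, 0.996, 0.0]
contact_force: [0.0, 0.9, -0.6]
gripper_width: 0.648
```

{"name": "move_arm", "arguments": {
  "steps": [0.3,2.93,-3.13,0,0,0,0,0.3,2.93,-3.13,0,0,0,0,0.3,2.93,-3.13,0,0,0,0,0.3,2.93,-3.13,0,0,0,0,0.3,2.93,-3.13,0,0,0,0,0.3,2.93,-3.13,0,0,0,0,0.3,2.93,-3.13,0,0,0,0,0.3,0,0,-4,0,0,0]
}}

```text
t: 3.0
eef_pos: [0.5779, 0.2142, 0.2214]
tool_rot: [0.006, 0.093, 0.996, 0.001]
contact_force: [0.5, -0.0, -0.8]
gripper_width: 0.649
```

{"name": "move_arm", "arguments": {
  "steps": [0.3,0,0,-3,0,0,0,0.3,0,0,-2,0,0,0,0.3,0,0,0,0,0,0,0.3,0,0,0,0,0,0]
}}

```text
t: 3.4
eef_pos: [0.5702, 0.2202, 0.1668]
tool_rot: [0.0, 0.088, 0.996, 0.0]
contact_force: [-0.0, -0.1, -0.2]
gripper_width: 0.653
```

Run:
```python
from h import *
from station import status
o=status.get_obs();print(o["eef_pos"],o["tool_rot"],o["gripper_width"])
S=grab("scene","s1");T=grab("top","t1")
crop(S,270,400,150,270,6,"pics/s1.png");crop(T,140,230,150,240,6.5,"pics/t1.png")
p=o["eef_pos"]
print(proj(S,[p,p-[0,0,.025]]),proj(T,[p,p-[0,0,.025]]))
```

```text
[0.57020481 0.2201983  0.16678701] [7.37737470e-05 8.77410190e-02 9.96143317e-01 2.24614224e-05] 0.6531335347184146
[[350.25601366 199.31033406]
 [348.32978269 205.66373018]] [[172.1822568  202.26813084]
 [174.02222236 202.45860292]]
```

View pics/s1.png

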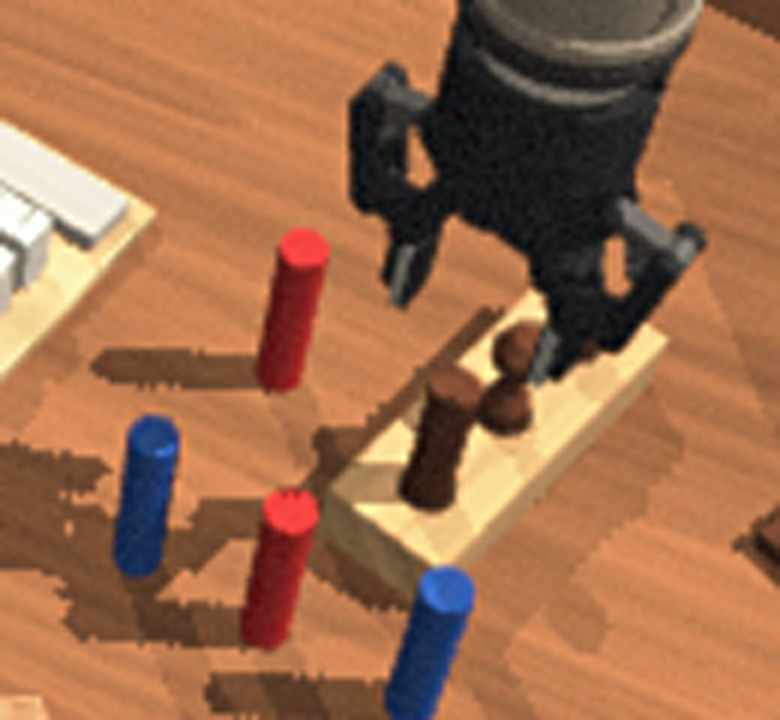

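View pics/t1.png

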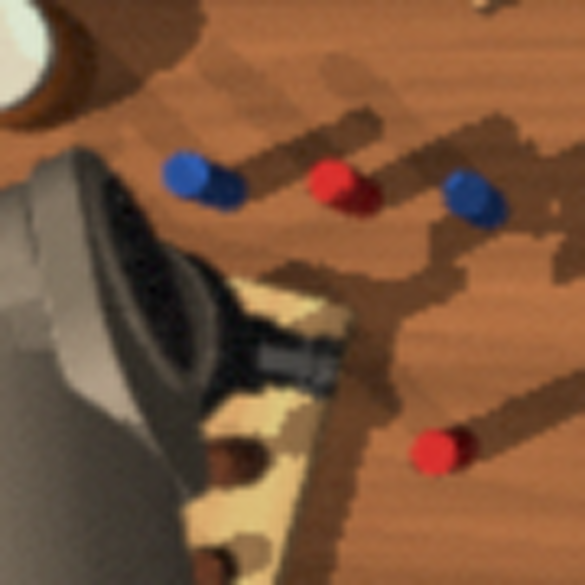

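Scene crop: the tall plain dark dowel has its top at crop (455,385) (scene pixel ≈ 345,214). The turned blank is at crop (518,350) and the stub is hidden behind the finger. The four red and blue look-alikes stand free on the bench. The rack's front-left hole is the one to grasp.

{"name": "move_arm", "arguments": {
  "steps": [0.3,0.15,-0.1,-2,0,0,0,0.3,0,0,-2,0,0,0,0.3,0,0,-1.5,0,0,0,0.3,0,0,-1,0,0,0,0.3,0,0,-0.6,0,0,0,0.3,0,0,0,0,0,0]
}}

```text
t: 4.1
eef_pos: [0.5713, 0.2191, 0.095]
tool_rot: [-0.0, 0.088, 0.996, -0.0]
contact_force: [0.0, -0.1, 0.2]
gripper_width: 0.652
```

Run:
```python
from h import *
S=grab("scene","s2");crop(S,270,400,150,270,6,"pics/s2.png")
```

```text
(no output)
```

View pics/s2.png

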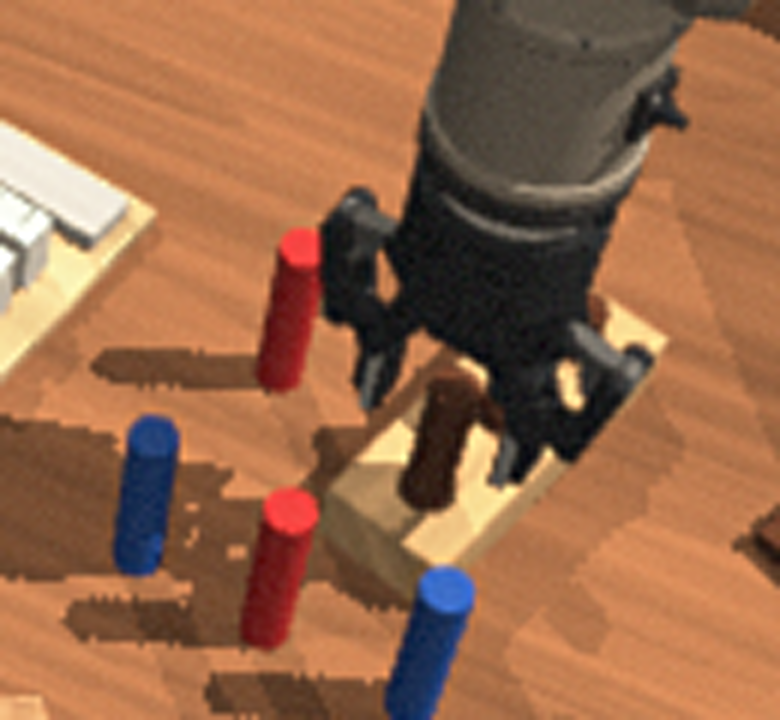

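{"name": "move_arm", "arguments": {
  "steps": [-1,0,0,0,0,0,0,-1,0,0,0,0,0,0,-1,0,0,0,0,0,0,-1,0,0,0,0,0,0,-1,0,0,0,0,0,0,-1,0,0,0,0,0,0],
  "newtons": 30
}}

```text
t: 4.75
eef_pos: [0.5719, 0.2193, 0.096]
tool_rot: [0.0, 0.088, 0.996, 0.0]
contact_force: [-0.6, -0.0, 5.9]
gripper_width: 0.25
```

{"name": "move_arm", "arguments": {
  "steps": [-1,0,0,1,0,0,0,-1,0,0,1.5,0,0,0,-1,0,0,2.5,0,0,0,-1,0,0,4,0,0,0,-1,0,0,4,0,0,0,-1,0,0,0,0,0,0]
}}

```text
t: 5.35
eef_pos: [0.5747, 0.2201, 0.2325]
tool_rot: [0.005, 0.088, 0.996, 0.003]
contact_force: [-0.2, 0.9, -0.3]
gripper_width: 0.247
```

Run:
```python
from h import *
from station import status
o=status.get_obs();p=o["eef_pos"];print(p)
S=grab("scene","s3");crop(S,260,400,110,270,4.5,"pics/s3.png")
T=grab("top","t3");crop(T,140,230,150,240,6.5,"pics/t3.png")
```

```text
[0.57471949 0.22006069 0.23249595]
```

View pics/s3.png

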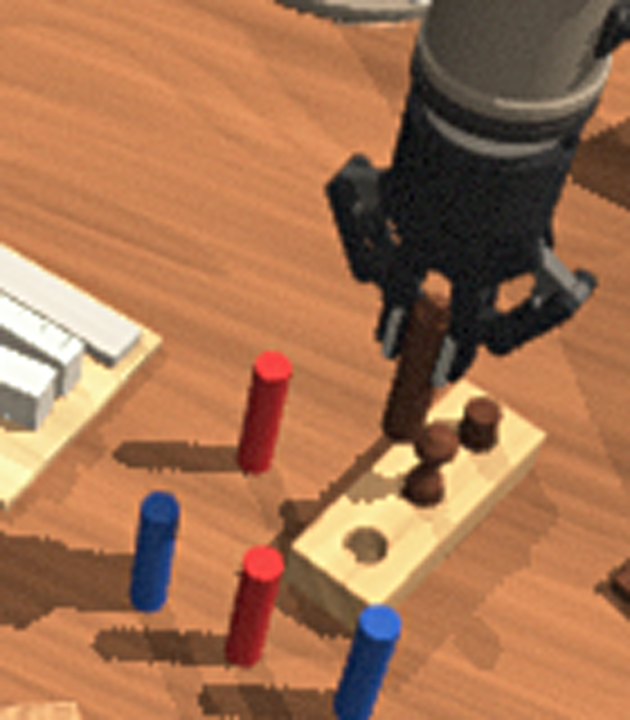

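View pics/t3.png

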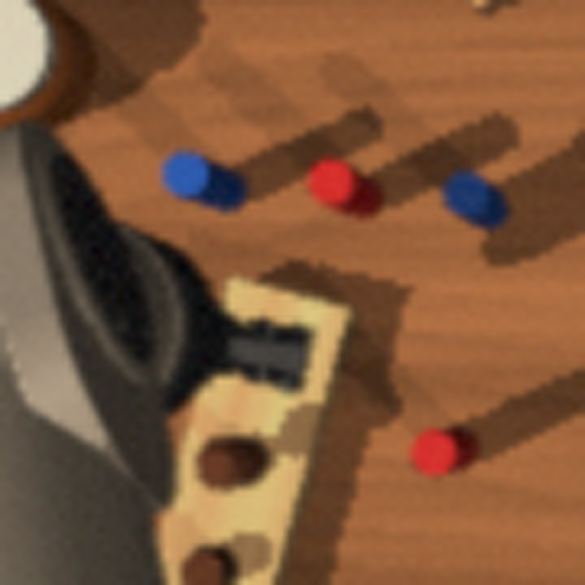

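{"name": "move_arm", "arguments": {
  "steps": [-1,-0.45,-4.4,0,0,0,0,-1,-0.45,-4.5,0,0,0,0,-1,-0.45,-4.5,0,0,0,0,-1,-0.45,-4.5,0,0,0,0,-1,-0.45,-4.5,0,0,0,0,-1,-0.45,-4.5,0,0,0,0,-1,-0.45,-4.5,0,0,0,0,-1,-0.45,-4.4,0,0,0,0]
}}

```text
t: 6.25
eef_pos: [0.534, -0.1406, 0.2242]
tool_rot: [-0.001, 0.088, 0.996, 0.0]
contact_force: [1.0, 0.1, -1.3]
gripper_width: 0.247
```

{"name": "move_arm", "arguments": {
  "steps": [-1,0,0,-3,0,0,0,-1,0,0,-3,0,0,0,-1,0,0,0,0,0,0,-1,0,0,0,0,0,0]
}}

```text
t: 6.65
eef_pos: [0.5347, -0.1387, 0.1648]
tool_rot: [-0.001, 0.088, 0.996, -0.0]
contact_force: [0.2, -0.4, 0.1]
gripper_width: 0.248
```

Run:
```python
from h import *
from station import status
o=status.get_obs();p=o["eef_pos"];print(p,o["tool_rot"])
S=grab("scene","s4");crop(S,180,310,110,230,6,"pics/s4.png")
T=grab("top","t4");crop(T,225,335,175,255,7,"pics/t4.png")
for h in (.08,-.015): print(h,(proj(S,p-[0,0,h])[0]-[180,110]+.5)*6-.5,(proj(T,p-[0,0,h])[0]-[225,175]+.5)*7-.5)
```

```text
[ 0.53467909 -0.13868455  0.16478458] [-1.37235482e-03  8.76381658e-02  9.96151428e-01 -3.98570832e-05]
0.08 [290.27628878 297.94847437] [497.02971762 272.47508272]
-0.015 [280.23634104 149.28183903] [520.29775049 273.95706169]
```

View pics/s4.png

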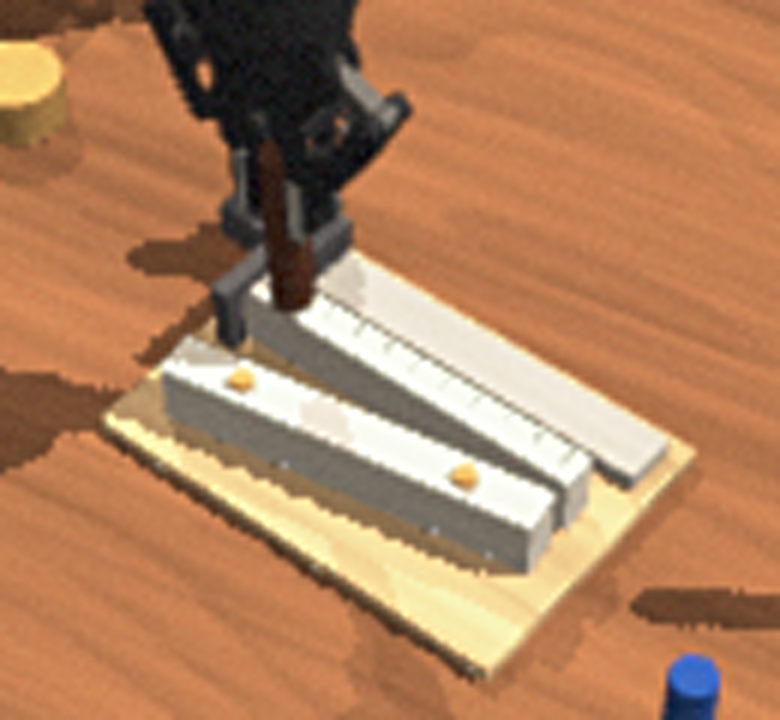

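View pics/t4.png

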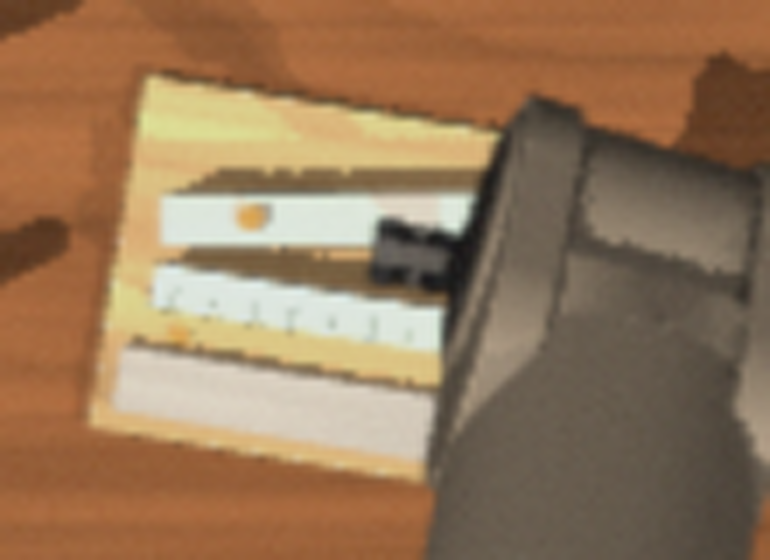

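Run:
```python
from h import *
S=load("pics/s4.npz")
a=1.4009;c,s=np.cos(a),np.sin(a);R=np.array([[c,-s],[s,c]])
p=(np.array([293,298.5])+.5)/6-.5+[180,110]
w=back(S,p,.0848)[:2];tcp=np.array([.53468,-.13868])
print(w,w-tcp)
for o in ([.5436,-.0877],[.5411,-.0893],[.5386,-.0909]): print(R.T@(w-o)*1000,R.T@(tcp-o)*1000)
```

```text
[ 0.53438085 -0.13738511] [-0.00029915  0.00129489]
[-50.52853796   0.68565065] [-51.75420043   0.17186549]
[-48.52887385  -1.50782683] [-49.75453633  -2.02161199]
[-46.52920974  -3.70130432] [-47.75487222  -4.21508947]
```

{"name": "move_arm", "arguments": {
  "steps": [-1,0,0,-1.5,0,0,0,-1,0,0,-1.3,0,0,0,-1,0,0,0,0,0,0]
}}

```text
t: 7.05
eef_pos: [0.5347, -0.1384, 0.1365]
tool_rot: [-0.001, 0.087, 0.996, 0.0]
contact_force: [-0.2, -0.4, -1.1]
gripper_width: 0.248
```

Run:
```python
from h import *
from station import status
o=status.get_obs();p=o["eef_pos"];print(p,o["tool_rot"])
S=grab("scene","s5");crop(S,195,275,125,205,8,"pics/s5.png")
T=grab("top","t5");crop(T,260,310,190,240,12,"pics/t5.png")
for h in (.08,-.015): print(h,(proj(S,p-[0,0,h])[0]-[195,125]+.5)*8-.5)
```

```text
[ 0.53474443 -0.13837622  0.13645685] [-1.00119498e-03  8.74204959e-02  9.96170990e-01  1.17078054e-04]
0.08 [271.51860146 332.15322383]
-0.015 [258.6868848 141.5313213]
```

View pics/s5.png

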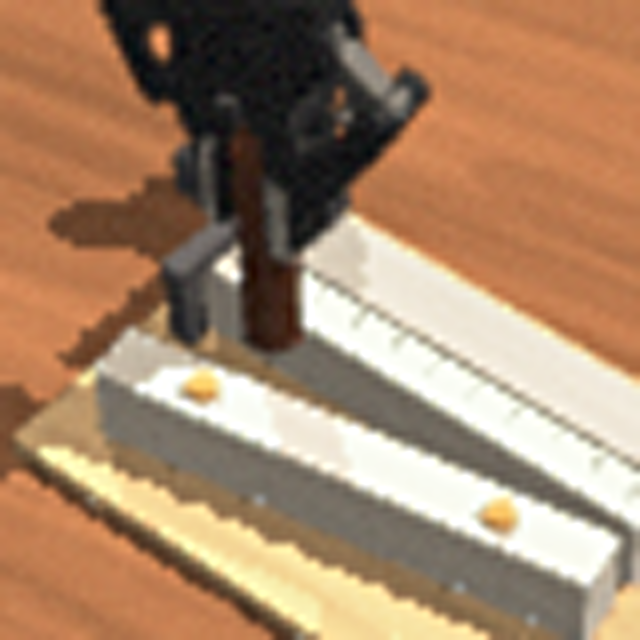

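View pics/t5.png

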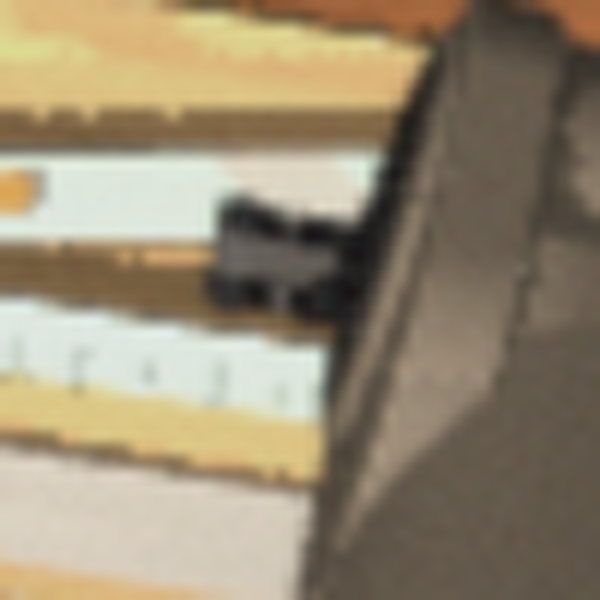

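Run:
```python
from h import *
T=load("pics/t5.npz");p=np.array([.53474,-.13838,.13646])
ax=np.array([.171,.985,0])
for dz in(0,.025):
  for k in (0.011,.025): print(dz,k,(proj(T,p-[0,0,dz]+k*ax)[0]-[260,190]+.5)*12-.5)
crop(T,250,310,180,240,12,"pics/t5b.png")
```

```text
0 0.011 [407.36040923 281.18150822]
0 0.025 [350.51861476 271.80954334]
0.025 0.011 [398.00575738 280.68508056]
0.025 0.025 [342.37207871 271.51216264]
```

{"name": "move_arm", "arguments": {
  "steps": [-1,-0.34,-0.76,0,0,0,0,-1,0,0,-0.5,0,0,0,-1,0,0,-0.3,0,0,0,-1,0,0,-0.2,0,0,0,-1,0,0,-0.2,0,0,0,-1,0,0,0,0,0,0]
}}

```text
t: 7.75
eef_pos: [0.5319, -0.1463, 0.125]
tool_rot: [-0.0, 0.088, 0.996, 0.0]
contact_force: [0.2, 0.0, 0.3]
gripper_width: 0.247
```

Run:
```python
from h import *
from station import status
o=status.get_obs();p=o["eef_pos"];print(p,o["contact_force"])
S=grab("scene","s6");crop(S,195,275,125,205,8,"pics/s6.png")
T=grab("top","t6");crop(T,260,310,190,240,12,"pics/t6.png")
```

```text
[ 0.53189855 -0.14631589  0.12496982] [0.18220751 0.04557705 0.28681612]
```

View pics/s6.png

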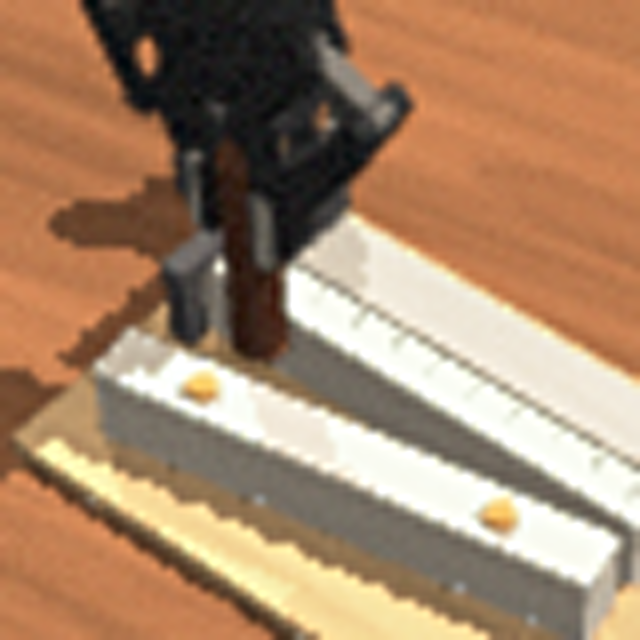

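{"name": "move_arm", "arguments": {
  "steps": [-1,0,0,-0.3,0,0,0,-1,0,0,-0.3,0,0,0,-1,0,0,-0.3,0,0,0,-1,0,0,-0.3,0,0,0,-1,0,0,0,0,0,0]
}}

```text
t: 8.35
eef_pos: [0.5317, -0.1464, 0.1128]
tool_rot: [-0.0, 0.088, 0.996, 0.0]
contact_force: [-1.7, -0.1, -0.5]
gripper_width: 0.252
```

{"name": "move_arm", "arguments": {
  "steps": [-1,-0.1,0,-0.2,0,0,0,-1,0,0,-0.3,0,0,0,-1,0,0,-0.3,0,0,0,-1,0,0,-0.2,0,0,0,-1,0,0,0,0,0,0]
}}

```text
t: 8.85
eef_pos: [0.5308, -0.1464, 0.1029]
tool_rot: [-0.0, 0.088, 0.996, 0.0]
contact_force: [0.4, 0.7, 0.0]
gripper_width: 0.248
```

Run:
```python
from h import *
from station import status
o=status.get_obs();p=o["eef_pos"];print(p,o["contact_force"])
S=grab("scene","s7");crop(S,195,275,125,205,8,"pics/s7.png")
```

```text
[ 0.53083017 -0.14644191  0.1029406 ] [0.36433271 0.74408571 0.00810936]
```

View pics/s7.png

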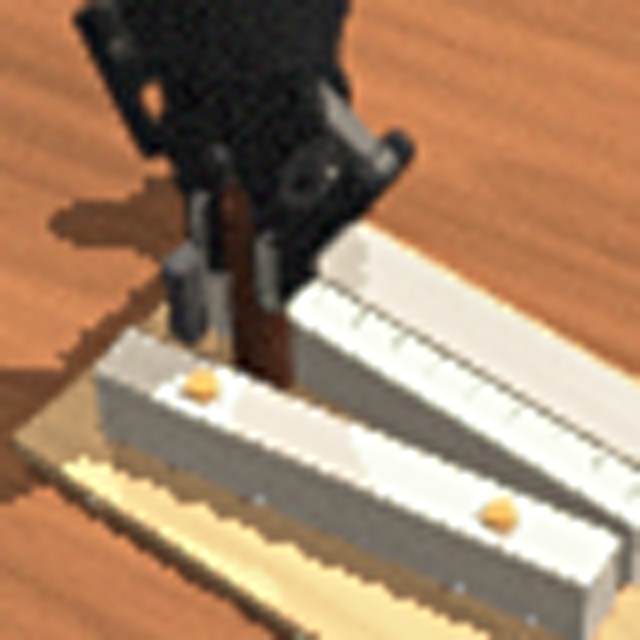

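Crop: the dowel's foot is down between the cheeks, at about crop (262,380), and the force is near zero. I'll lower it to the floor while watching the force.

{"name": "move_arm", "arguments": {
  "steps": [-1,0,0,-0.4,0,0,0,-1,0,0,-0.3,0,0,0,-1,0,0,-0.2,0,0,0,-1,0,0,-0.1,0,0,0,-1,0,0,0,0,0,0]
}}

```text
t: 9.4
eef_pos: [0.5309, -0.1465, 0.0931]
tool_rot: [-0.0, 0.088, 0.996, 0.0]
contact_force: [-0.1, 0.3, -0.2]
gripper_width: 0.249
```

{"name": "move_arm", "arguments": {
  "steps": [-1,0,0,-0.1,0,0,0,-1,0,0,-0.1,0,0,0,-1,0,0,0,0,0,0]
}}

```text
t: 9.7
eef_pos: [0.531, -0.1465, 0.0912]
tool_rot: [-0.0, 0.088, 0.996, 0.0]
contact_force: [0.1, 0.3, 0.1]
gripper_width: 0.252
```

{"name": "move_arm", "arguments": {
  "steps": [-1,0,0,-0.1,0,0,0,-1,0,0,0,0,0,0]
}}

```text
t: 9.9
eef_pos: [0.5313, -0.1466, 0.091]
tool_rot: [0.0, 0.088, 0.996, 0.0]
contact_force: [-1.6, 0.6, 5.2]
gripper_width: 0.25
```

{"name": "move_arm", "arguments": {
  "steps": [-1,0,0,-0.1,0,0,0,-1,0,0,0,0,0,0]
}}

```text
t: 10.1
eef_pos: [0.5316, -0.1467, 0.0909]
tool_rot: [0.001, 0.088, 0.996, 0.0]
contact_force: [-4.0, 0.6, 15.5]
gripper_width: 0.252
```

{"name": "move_arm", "arguments": {
  "steps": [-1,0,0,0.15,0,0,0,-1,0,0,0,0,0,0]
}}

```text
t: 10.3
eef_pos: [0.5312, -0.1466, 0.0911]
tool_rot: [0.0, 0.088, 0.996, 0.0]
contact_force: [-0.5, -0.2, -0.4]
gripper_width: 0.248
```

{"name": "move_arm", "arguments": {
  "steps": [-0.3,0,0,0,0,0,0,-0.3,0,0,0,0,0,0,-0.3,0,0,0,0,0,0]
}}

```text
t: 10.6
eef_pos: [0.531, -0.1465, 0.0906]
tool_rot: [-0.0, 0.088, 0.996, -0.0]
contact_force: [-0.1, 0.3, 0.4]
gripper_width: 0.353
```

Run:
```python
from h import *
from station import status
o=status.get_obs();p=o["eef_pos"];print(p,o["contact_force"],o["gripper_width"])
S=grab("scene","s8");crop(S,195,275,125,205,8,"pics/s8.png")
T=grab("top","t8");crop(T,260,310,190,240,12,"pics/t8.png")
```

```text
[ 0.53095438 -0.14650175  0.09061438] [-0.06663079  0.33130744  0.42071226] 0.3527655867736716
```

View pics/s8.png

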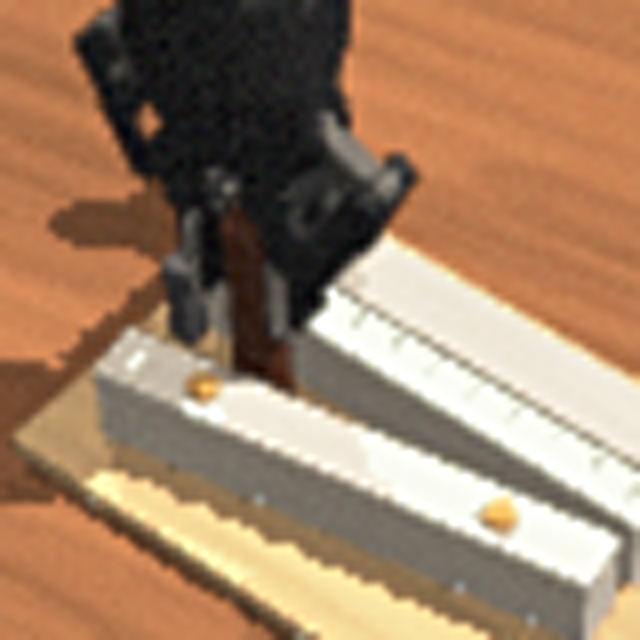

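View pics/t8.png

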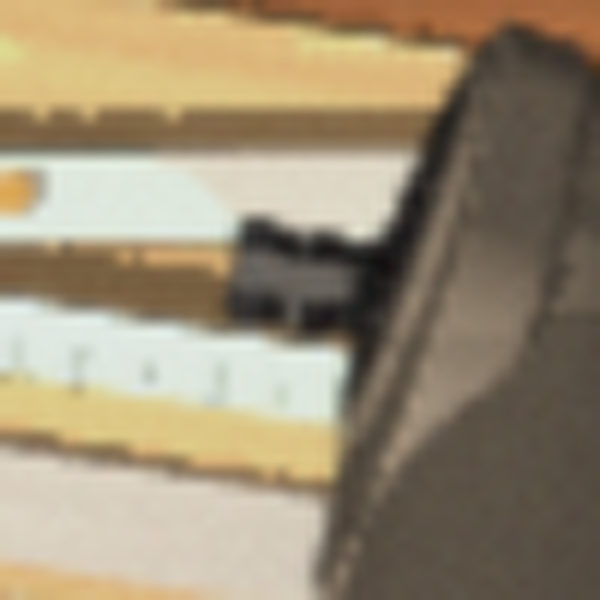

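{"name": "move_arm", "arguments": {
  "steps": [-1,0,0,0,0,0,0,-1,0,0,0,0,0,0,-1,0,0,0,0,0,0],
  "newtons": 20
}}

```text
t: 11.0
eef_pos: [0.531, -0.1465, 0.0908]
tool_rot: [-0.0, 0.088, 0.996, 0.0]
contact_force: [-0.2, 0.4, -0.5]
gripper_width: 0.252
```

{"name": "move_arm", "arguments": {
  "steps": [-1,0.17,0.99,0,0,0,0,-1,0.17,0.99,0,0,0,0,-1,0,0,0,0,0,0]
}}

```text
t: 11.3
eef_pos: [0.535, -0.1243, 0.0908]
tool_rot: [0.0, 0.086, 0.996, 0.001]
contact_force: [0.1, -0.5, 0.0]
gripper_width: 0.249
```

{"name": "move_arm", "arguments": {
  "steps": [-1,-0.1,0.02,0,0,0,0,-1,0,0,0,0,0,0]
}}

```text
t: 11.5
eef_pos: [0.5333, -0.1265, 0.0908]
tool_rot: [-0.0, 0.088, 0.996, -0.0]
contact_force: [-0.3, -0.5, -0.6]
gripper_width: 0.254
```

{"name": "move_arm", "arguments": {
  "steps": [-1,-0.1,0.02,0,0,0,0,-1,0,0,0,0,0,0]
}}

```text
t: 11.7
eef_pos: [0.5322, -0.1266, 0.0908]
tool_rot: [-0.0, 0.088, 0.996, -0.0]
contact_force: [0.0, 0.3, -0.4]
gripper_width: 0.249
```

{"name": "move_arm", "arguments": {
  "steps": [-1,-0.1,0.02,0,0,0,0,-1,0,0,0,0,0,0]
}}

```text
t: 11.9
eef_pos: [0.5312, -0.1262, 0.0908]
tool_rot: [-0.0, 0.088, 0.996, 0.0]
contact_force: [0.3, -1.0, -1.3]
gripper_width: 0.251
```

{"name": "move_arm", "arguments": {
  "steps": [-1,-0.1,0.02,0,0,0,0,-1,0,0,0,0,0,0]
}}

```text
t: 12.1
eef_pos: [0.5308, -0.1261, 0.0909]
tool_rot: [0.001, 0.088, 0.996, -0.0]
contact_force: [1.0, -0.7, -1.5]
gripper_width: 0.25
```

{"name": "move_arm", "arguments": {
  "steps": [-1,-0.1,0.02,0,0,0,0,-1,0,0,0,0,0,0]
}}

```text
t: 12.3
eef_pos: [0.5305, -0.126, 0.0911]
tool_rot: [0.001, 0.088, 0.996, -0.0]
contact_force: [4.9, -1.7, -3.6]
gripper_width: 0.253
```

{"name": "move_arm", "arguments": {
  "steps": [-1,-0.05,0.01,0,0,0,0,-1,0,0,0,0,0,0]
}}

```text
t: 12.5
eef_pos: [0.5302, -0.1259, 0.0912]
tool_rot: [0.001, 0.088, 0.996, -0.0]
contact_force: [4.6, -1.1, -3.0]
gripper_width: 0.255
```

{"name": "move_arm", "arguments": {
  "steps": [-1,0.1,-0.02,0,0,0,0,-1,0.085,0.49,0,0,0,0,-1,0.085,0.49,0,0,0,0,-1,0.085,0.49,0,0,0,0,-1,0.085,0.49,0,0,0,0,-1,0,0,0,0,0,0]
}}

```text
t: 13.1
eef_pos: [0.534, -0.1051, 0.091]
tool_rot: [0.0, 0.087, 0.996, 0.0]
contact_force: [3.4, -0.5, 0.4]
gripper_width: 0.251
```

{"name": "move_arm", "arguments": {
  "steps": [-1,0.034,0.2,0,0,0,0,-1,0,0,0,0,0,0]
}}

```text
t: 13.3
eef_pos: [0.5341, -0.1041, 0.091]
tool_rot: [0.0, 0.088, 0.996, -0.0]
contact_force: [4.9, -2.3, -0.9]
gripper_width: 0.249
```

{"name": "move_arm", "arguments": {
  "steps": [-1,0.034,0.2,0,0,0,0,-1,0,0,0,0,0,0]
}}

```text
t: 13.5
eef_pos: [0.5344, -0.1024, 0.091]
tool_rot: [0.0, 0.088, 0.996, -0.0]
contact_force: [4.1, -3.3, -0.0]
gripper_width: 0.253
```

{"name": "move_arm", "arguments": {
  "steps": [-1,0.06,0,0,0,0,0,-1,0,0,0,0,0,0]
}}

```text
t: 13.7
eef_pos: [0.5346, -0.1023, 0.0909]
tool_rot: [-0.0, 0.088, 0.996, 0.0]
contact_force: [2.6, -2.6, 0.5]
gripper_width: 0.254
```

{"name": "move_arm", "arguments": {
  "steps": [-1,0.034,0.2,0,0,0,0,-1,0,0,0,0,0,0]
}}

```text
t: 13.9
eef_pos: [0.5349, -0.1002, 0.0908]
tool_rot: [-0.0, 0.088, 0.996, -0.0]
contact_force: [2.9, -2.3, 1.2]
gripper_width: 0.251
```

{"name": "move_arm", "arguments": {
  "steps": [-1,0.034,0.2,0,0,0,0,-1,0,0,0,0,0,0]
}}

```text
t: 14.1
eef_pos: [0.5353, -0.098, 0.0908]
tool_rot: [-0.0, 0.088, 0.996, 0.0]
contact_force: [2.6, -3.3, 1.5]
gripper_width: 0.254
```

{"name": "move_arm", "arguments": {
  "steps": [-1,0.04,0.15,0,0,0,0,-1,0,0,0,0,0,0]
}}

```text
t: 14.3
eef_pos: [0.5356, -0.0965, 0.0908]
tool_rot: [-0.0, 0.088, 0.996, 0.0]
contact_force: [2.3, -2.5, 2.4]
gripper_width: 0.252
```

{"name": "move_arm", "arguments": {
  "steps": [-1,0.03,0.15,0,0,0,0,-1,0,0,0,0,0,0]
}}

```text
t: 14.5
eef_pos: [0.5359, -0.095, 0.0908]
tool_rot: [-0.0, 0.088, 0.996, 0.0]
contact_force: [3.0, -2.3, 1.8]
gripper_width: 0.252
```

{"name": "move_arm", "arguments": {
  "steps": [-1,0.03,0.15,0,0,0,0,-1,0,0,0,0,0,0]
}}

```text
t: 14.7
eef_pos: [0.5362, -0.0935, 0.0908]
tool_rot: [-0.0, 0.088, 0.996, 0.0]
contact_force: [1.7, -3.1, 1.9]
gripper_width: 0.255
```

{"name": "move_arm", "arguments": {
  "steps": [-1,0.03,0.15,0,0,0,0,-1,0,0,0,0,0,0]
}}

```text
t: 14.9
eef_pos: [0.5365, -0.0919, 0.0908]
tool_rot: [-0.0, 0.088, 0.996, 0.0]
contact_force: [2.1, -2.3, 2.0]
gripper_width: 0.249
```

{"name": "move_arm", "arguments": {
  "steps": [-1,0.03,0.15,0,0,0,0,-1,0,0,0,0,0,0]
}}

```text
t: 15.1
eef_pos: [0.5368, -0.0904, 0.0908]
tool_rot: [-0.0, 0.088, 0.996, 0.0]
contact_force: [2.2, -2.6, 2.3]
gripper_width: 0.251
```

{"name": "move_arm", "arguments": {
  "steps": [-1,0.03,0.15,0,0,0,0,-1,0,0,0,0,0,0]
}}

```text
t: 15.3
eef_pos: [0.5371, -0.0889, 0.0908]
tool_rot: [-0.0, 0.088, 0.996, 0.0]
contact_force: [0.8, -2.6, 2.8]
gripper_width: 0.254
```

{"name": "move_arm", "arguments": {
  "steps": [-1,0.03,0.15,0,0,0,0,-1,0,0,0,0,0,0]
}}

```text
t: 15.5
eef_pos: [0.5374, -0.0874, 0.0907]
tool_rot: [-0.0, 0.088, 0.996, 0.0]
contact_force: [1.1, -2.7, 4.4]
gripper_width: 0.253
```

{"name": "move_arm", "arguments": {
  "steps": [-1,0.03,0.15,0,0,0,0,-1,0,0,0,0,0,0]
}}

```text
t: 15.7
eef_pos: [0.5377, -0.0859, 0.0908]
tool_rot: [-0.0, 0.088, 0.996, 0.0]
contact_force: [-0.1, -1.4, 4.3]
gripper_width: 0.247
```

{"name": "move_arm", "arguments": {
  "steps": [-1,0.017,0.1,0.03,0,0,0,-1,0,0,0,0,0,0]
}}

```text
t: 15.9
eef_pos: [0.5379, -0.0844, 0.0908]
tool_rot: [-0.0, 0.087, 0.996, 0.0]
contact_force: [1.4, -1.1, 0.1]
gripper_width: 0.248
```

{"name": "move_arm", "arguments": {
  "steps": [-1,0.017,0.1,0,0,0,0,-1,0,0,0,0,0,0]
}}

```text
t: 16.1
eef_pos: [0.538, -0.0836, 0.0908]
tool_rot: [-0.0, 0.087, 0.996, 0.0]
contact_force: [1.6, -0.5, -1.0]
gripper_width: 0.246
```

{"name": "move_arm", "arguments": {
  "steps": [-1,0.017,0.1,0,0,0,0,-1,0,0,0,0,0,0]
}}

```text
t: 16.3
eef_pos: [0.5381, -0.0828, 0.091]
tool_rot: [-0.0, 0.088, 0.996, 0.0]
contact_force: [1.7, 0.4, 0.1]
gripper_width: 0.254
```

{"name": "move_arm", "arguments": {
  "steps": [-1,0.017,0.1,0,0,0,0,-1,0,0,0,0,0,0]
}}

```text
t: 16.5
eef_pos: [0.5383, -0.082, 0.091]
tool_rot: [-0.0, 0.088, 0.996, 0.0]
contact_force: [0.6, -0.9, -0.6]
gripper_width: 0.251
```

{"name": "move_arm", "arguments": {
  "steps": [-1,0.017,0.1,0,0,0,0,-1,0,0,0,0,0,0]
}}

```text
t: 16.7
eef_pos: [0.5385, -0.0809, 0.0911]
tool_rot: [-0.0, 0.088, 0.996, 0.0]
contact_force: [-0.2, 0.6, 0.5]
gripper_width: 0.251
```

{"name": "move_arm", "arguments": {
  "steps": [-1,0.017,0.1,0,0,0,0,-1,0,0,0,0,0,0]
}}

```text
t: 16.9
eef_pos: [0.5387, -0.08, 0.091]
tool_rot: [-0.0, 0.088, 0.996, 0.0]
contact_force: [-0.1, -0.1, -0.0]
gripper_width: 0.249
```

Run:
```python
from h import *
S=grab("scene","s9");crop(S,195,275,125,205,8,"pics/s9.png")
T=grab("top","t9");crop(T,240,310,190,240,10,"pics/t9.png")
```

```text
(no output)
```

View pics/s9.png

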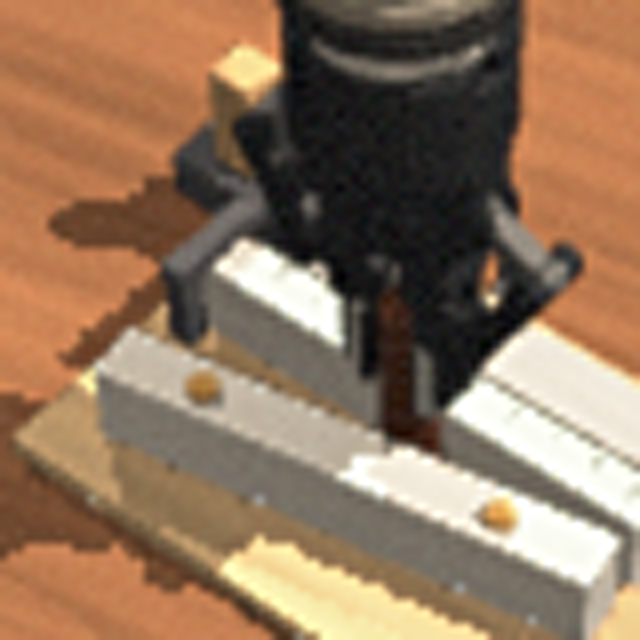

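View pics/t9.png

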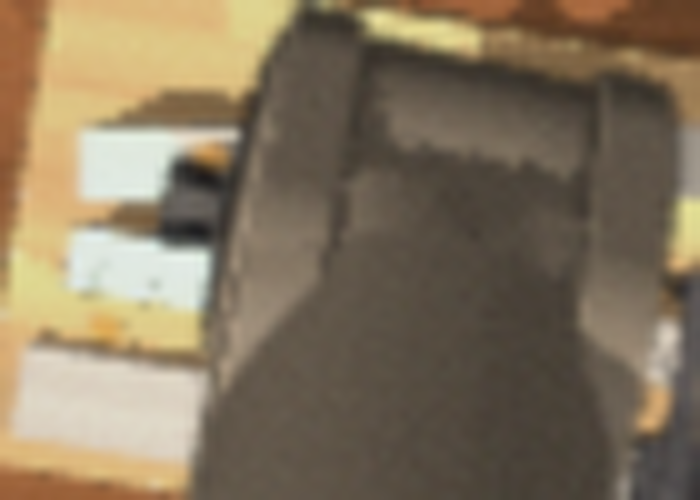

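{"name": "move_arm", "arguments": {
  "steps": [-1,0.017,0.1,0,0,0,0,-1,0,0,0,0,0,0]
}}

```text
t: 17.2
eef_pos: [0.5389, -0.0791, 0.0911]
tool_rot: [-0.0, 0.088, 0.996, 0.0]
contact_force: [0.3, 0.5, -0.2]
gripper_width: 0.248
```

{"name": "move_arm", "arguments": {
  "steps": [-1,0.017,0.1,0,0,0,0,-1,0,0,0,0,0,0]
}}

```text
t: 17.4
eef_pos: [0.539, -0.0783, 0.0911]
tool_rot: [-0.0, 0.088, 0.996, -0.0]
contact_force: [0.3, -0.2, 0.1]
gripper_width: 0.25
```

{"name": "move_arm", "arguments": {
  "steps": [-1,0.017,0.1,0,0,0,0,-1,0,0,0,0,0,0]
}}

```text
t: 17.6
eef_pos: [0.5391, -0.0778, 0.0911]
tool_rot: [-0.0, 0.088, 0.996, -0.0]
contact_force: [-0.0, -2.8, -0.2]
gripper_width: 0.25
```

{"name": "move_arm", "arguments": {
  "steps": [-1,0.017,0.1,0,0,0,0,-1,0,0,0,0,0,0]
}}

```text
t: 17.8
eef_pos: [0.5392, -0.0774, 0.0911]
tool_rot: [-0.0, 0.088, 0.996, -0.001]
contact_force: [-0.7, -4.8, 1.1]
gripper_width: 0.249
```

{"name": "move_arm", "arguments": {
  "steps": [-1,0.012,0.07,0,0,0,0,-1,0,0,0,0,0,0]
}}

```text
t: 18.0
eef_pos: [0.5392, -0.0772, 0.0911]
tool_rot: [-0.0, 0.088, 0.996, -0.001]
contact_force: [-0.6, -6.4, -0.3]
gripper_width: 0.25
```

{"name": "move_arm", "arguments": {
  "steps": [-1,0,0,0,0,0,0]
}}

```text
t: 18.1
eef_pos: [0.5392, -0.0772, 0.0911]
tool_rot: [-0.0, 0.088, 0.996, -0.001]
contact_force: [-1.0, -6.5, 0.5]
gripper_width: 0.252
```

{"name": "move_arm", "arguments": {
  "steps": [-1,0.014,0.08,0,0,0,0,-1,0,0,0,0,0,0]
}}

```text
t: 18.3
eef_pos: [0.5393, -0.0769, 0.0911]
tool_rot: [-0.0, 0.089, 0.996, -0.001]
contact_force: [-1.6, -7.1, -0.8]
gripper_width: 0.249
```

{"name": "move_arm", "arguments": {
  "steps": [-1,0.005,0.03,0,0,0,0,-1,0,0,0,0,0,0]
}}

```text
t: 18.5
eef_pos: [0.5393, -0.0769, 0.0911]
tool_rot: [-0.0, 0.089, 0.996, -0.001]
contact_force: [-0.7, -8.1, -0.5]
gripper_width: 0.248
```

{"name": "move_arm", "arguments": {
  "steps": [0.1,0,0,0,0,0,0,0.1,0,0,0,0,0,0,0.1,0,0,0,0,0,0,0.1,0,0,0,0,0,0]
}}

```text
t: 18.9
eef_pos: [0.54, -0.0737, 0.0911]
tool_rot: [0.0, 0.087, 0.996, 0.0]
contact_force: [0.6, 0.8, -0.2]
gripper_width: 0.55
```

Run:
```python
from h import *
from station import status
print(status.get_obs()["eef_pos"])
S=grab("scene","s10");crop(S,195,275,125,205,8,"pics/s10.png")
```

```text
[ 0.53995937 -0.07374976  0.09112507]
```

View pics/s10.png

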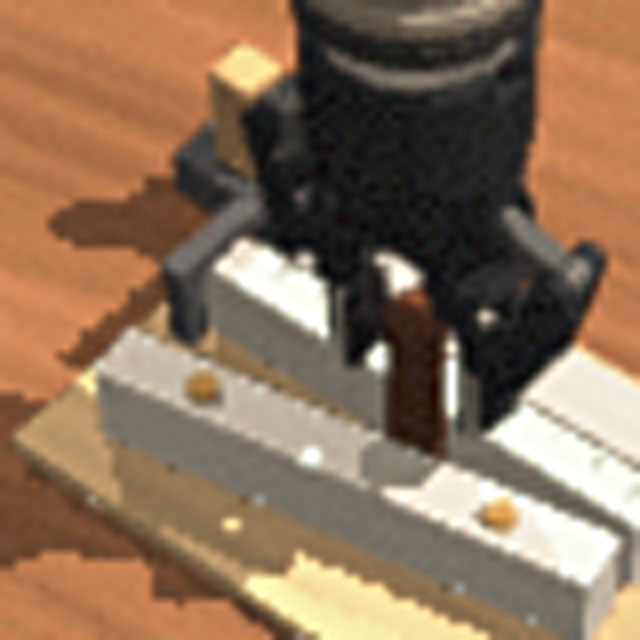

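{"name": "move_arm", "arguments": {
  "steps": [0.1,-0.05,-0.3,0.3,0,0,0,0.1,0,0,1,0,0,0,0.1,0,0,2,0,0,0,0.1,0,0,3,0,0,0,0.1,0,0,4,0,0,0,0.1,0,0,3,0,0,0,0.1,-1,-3,0,0,0,0,0.1,-2,-4,0,0,0,0]
}}

```text
t: 19.75
eef_pos: [0.5113, -0.1462, 0.2263]
tool_rot: [0.002, 0.085, 0.996, 0.0]
contact_force: [0.8, -1.0, -0.2]
gripper_width: 0.549
```

{"name": "move_arm", "arguments": {
  "steps": [-1,-2,-4,0,0,0,0,-1,-2,-4,0,0,0,0,-1,-2,-4,0,0,0,0,-1,0,0,0,0,0,0]
}}

```text
t: 20.15
eef_pos: [0.4453, -0.2739, 0.2254]
tool_rot: [0.0, 0.093, 0.996, -0.001]
contact_force: [-0.1, -0.1, -0.6]
gripper_width: -0.002
```

Run:
```python
from h import *
from station import status
o=status.get_obs();print(o["eef_pos"],o["gripper_width"])
S=grab("scene","s11");crop(S,180,290,105,205,7,"pics/s11.png")
T=grab("top","t11");crop(T,225,345,175,255,6.5,"pics/t11.png")
```

```text
[ 0.44531253 -0.27385982  0.22538315] -0.0018938030879442824
```

View pics/s11.png

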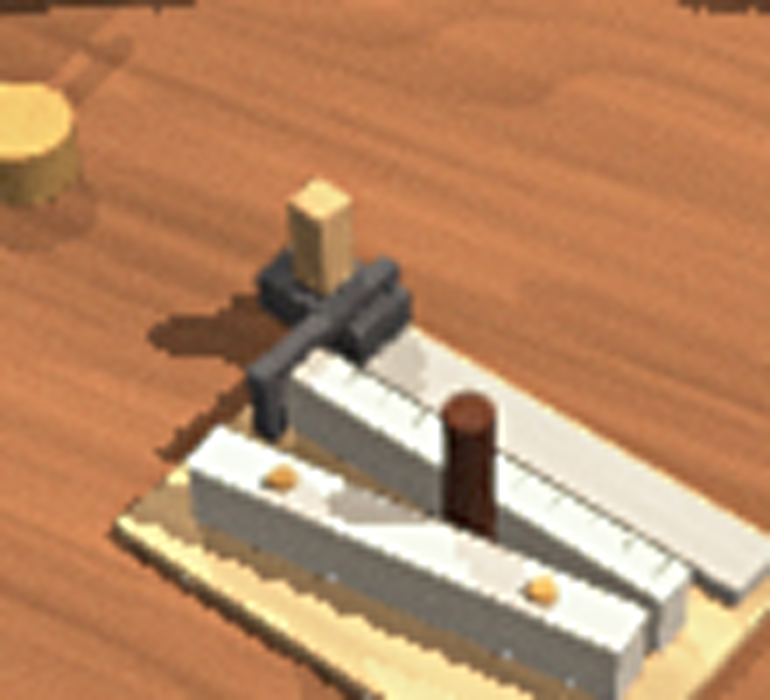

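View pics/t11.png

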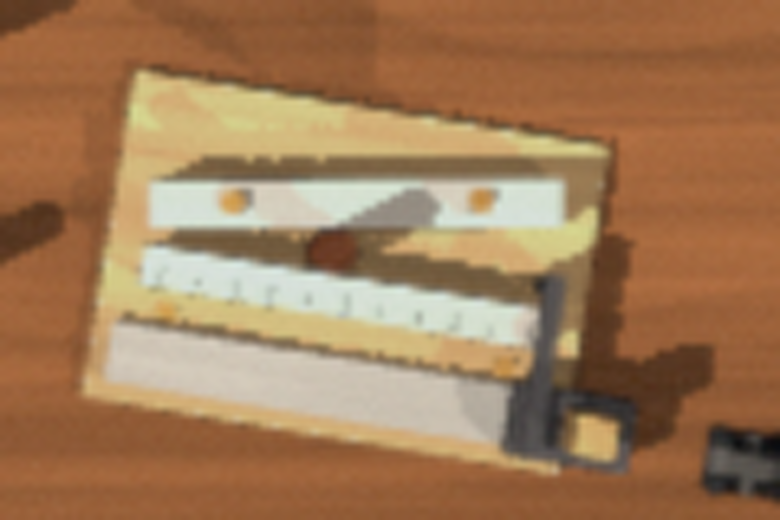

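{"name": "move_arm", "arguments": {
  "steps": [-1,-0.7,0.1,-3,0,0,0,-1,0,0,-4,0,0,0,-1,0,0,-3,0,0,0,-1,0,0,-2,0,0,0,-1,0,0,-2,0,0,0,-1,0,0,0,0,0,0]
}}

```text
t: 20.85
eef_pos: [0.4419, -0.264, 0.0822]
tool_rot: [-0.002, 0.086, 0.996, 0.001]
contact_force: [-0.9, 0.4, 0.1]
gripper_width: 0.004
```

Run:
```python
from h import *
from station import status
o=status.get_obs();p=o["eef_pos"];print(p,o["tool_rot"],o["contact_force"])
R=np.array([[.169,-.9856],[.9856,.169]]);print(R.T@(p[:2]-[.5411,-.0893]))
S=grab("scene","s12");crop(S,160,270,85,185,7,"pics/s12.png")
T=grab("top","t12");crop(T,265,355,200,270,8,"pics/t12.png")
```

```text
[ 0.44187671 -0.26400599  0.0821669 ] [-0.00203301  0.08637913  0.9962597   0.00105984] [-0.90996695  0.38866325  0.07052649]
[-0.18895896  0.06826916]
```

View pics/s12.png

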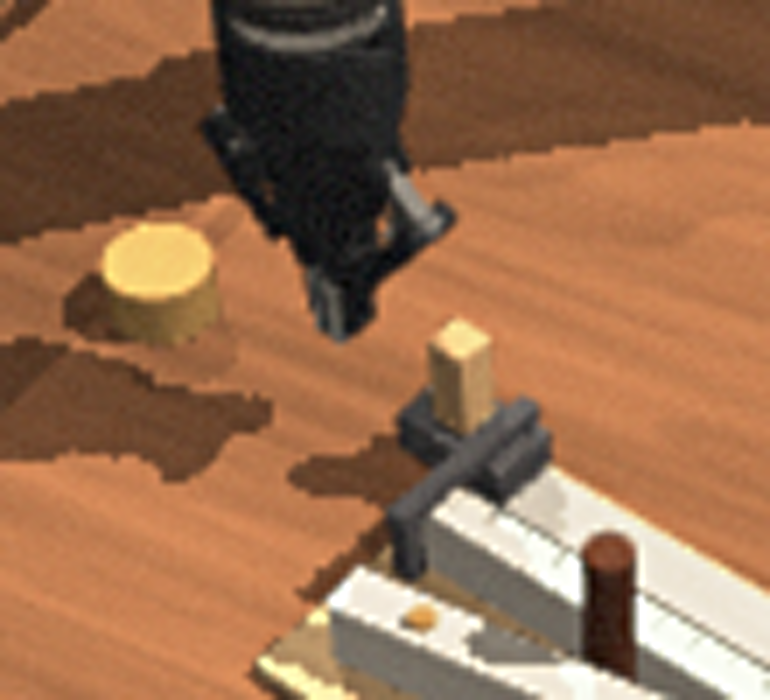

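View pics/t12.png

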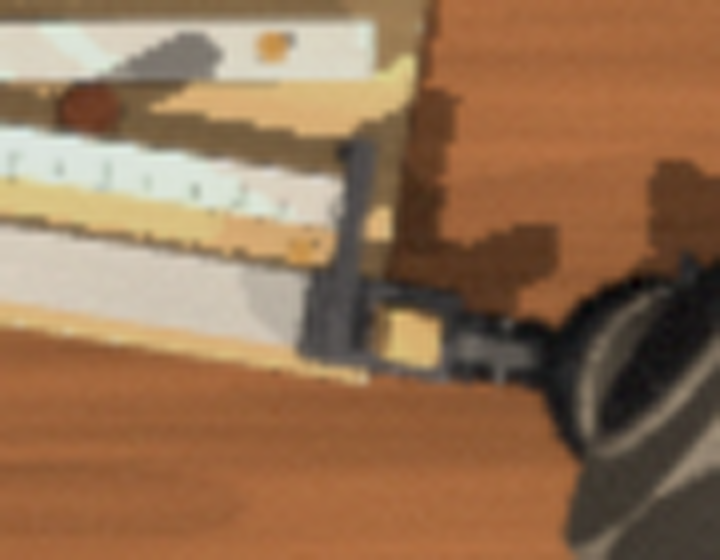

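{"name": "move_arm", "arguments": {
  "steps": [-1,-0.17,0.03,0.3,0,0,0,-1,0.12,0.69,0,0,0,0,-1,0.12,0.69,0,0,0,0,-1,0.12,0.69,0,0,0,0,-1,0.08,0.49,0,0,0,0,-1,0.05,0.3,0,0,0,0,-1,0,0,0,0,0,0]
}}

```text
t: 21.65
eef_pos: [0.4457, -0.2369, 0.0871]
tool_rot: [-0.0, 0.087, 0.996, 0.0]
contact_force: [-0.2, 0.2, 0.1]
gripper_width: 0.002
```

{"name": "move_arm", "arguments": {
  "steps": [-1,0.05,0.3,0,0,0,0,-1,0.05,0.3,0,0,0,0]
}}

```text
t: 21.85
eef_pos: [0.4464, -0.2316, 0.0871]
tool_rot: [-0.0, 0.088, 0.996, -0.0]
contact_force: [-0.2, -0.0, -0.2]
gripper_width: 0.004
```

{"name": "move_arm", "arguments": {
  "steps": [-1,0.05,0.3,0,0,0,0,-1,0.05,0.3,0,0,0,0]
}}

```text
t: 22.05
eef_pos: [0.4475, -0.2253, 0.0871]
tool_rot: [-0.0, 0.088, 0.996, 0.0]
contact_force: [0.2, -0.9, -0.1]
gripper_width: 0.002
```

{"name": "move_arm", "arguments": {
  "steps": [-1,0.05,0.3,0,0,0,0,-1,0.05,0.3,0,0,0,0,-1,0.05,0.3,0,0,0,0,-1,0.05,0.3,0,0,0,0]
}}

```text
t: 22.45
eef_pos: [0.4495, -0.2135, 0.0871]
tool_rot: [0.0, 0.088, 0.996, -0.0]
contact_force: [0.1, -1.4, -1.2]
gripper_width: -0.004
```

Run:
```python
from h import *
S=grab("scene","s13");crop(S,180,290,95,195,7,"pics/s13.png")
```

```text
(no output)
```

View pics/s13.png

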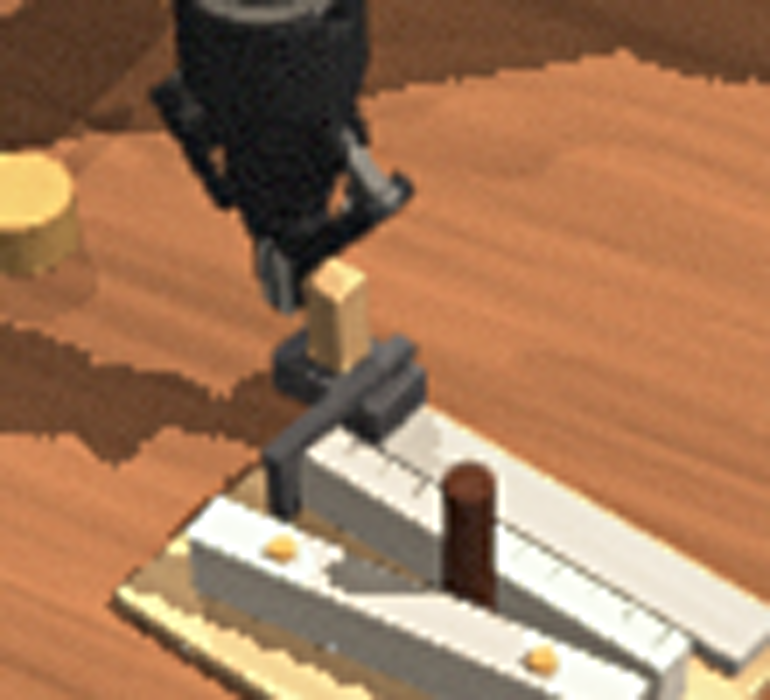

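{"name": "move_arm", "arguments": {
  "steps": [-1,0.05,0.3,0,0,0,0,-1,0.05,0.3,0,0,0,0,-1,0.05,0.3,0,0,0,0,-1,0.05,0.3,0,0,0,0,-1,0.05,0.3,0,0,0,0,-1,0.05,0.3,0,0,0,0,-1,0.05,0.3,0,0,0,0,-1,0.05,0.3,0,0,0,0]
}}

```text
t: 23.3
eef_pos: [0.4536, -0.1893, 0.0871]
tool_rot: [0.0, 0.088, 0.996, -0.0]
contact_force: [-0.2, -1.0, -0.9]
gripper_width: 0.001
```

{"name": "move_arm", "arguments": {
  "steps": [-1,0.05,0.3,0,0,0,0,-1,0.05,0.3,0,0,0,0,-1,0.05,0.3,0,0,0,0,-1,0.05,0.3,0,0,0,0,-1,0.05,0.3,0,0,0,0,-1,0.05,0.3,0,0,0,0,-1,0.05,0.3,0,0,0,0,-1,0.05,0.3,0,0,0,0]
}}

```text
t: 24.1
eef_pos: [0.4577, -0.1653, 0.0872]
tool_rot: [0.0, 0.088, 0.996, 0.0]
contact_force: [0.6, -2.0, -0.7]
gripper_width: -0.002
```

Run:
```python
from h import *
from station import status
o=status.get_obs();p=o["eef_pos"];print(p,o["contact_force"])
R=np.array([[.169,-.9856],[.9856,.169]]);print(R.T@(p[:2]-[.5411,-.0893]))
S=grab("scene","s14");crop(S,180,290,95,195,7,"pics/s14.png")
```

```text
[ 0.45766663 -0.16529492  0.08715461] [ 0.63152    -1.95623609 -0.68757415]
[-0.08900083  0.06938878]
```

View pics/s14.png

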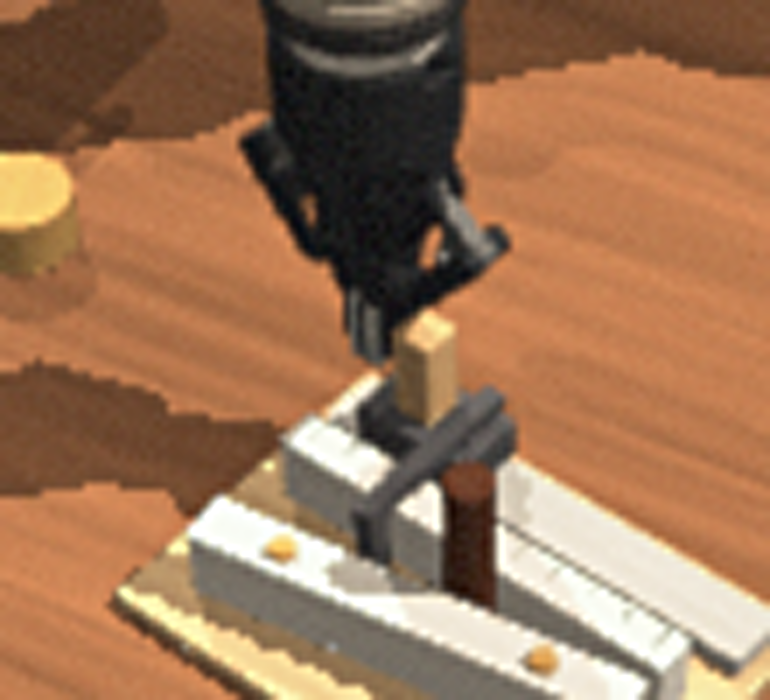

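{"name": "move_arm", "arguments": {
  "steps": [-1,0.05,0.3,0,0,0,0,-1,0.05,0.3,0,0,0,0,-1,0.05,0.3,0,0,0,0,-1,0.05,0.3,0,0,0,0,-1,0.05,0.3,0,0,0,0,-1,0.034,0.2,0,0,0,0,-1,0,0,0,0,0,0]
}}

```text
t: 24.85
eef_pos: [0.4602, -0.1479, 0.087]
tool_rot: [-0.0, 0.087, 0.996, 0.0]
contact_force: [0.1, -0.5, -0.4]
gripper_width: 0.002
```

Run:
```python
from h import *
from station import status
o=status.get_obs();p=o["eef_pos"];print(p,o["contact_force"])
R=np.array([[.169,-.9856],[.9856,.169]]);print(R.T@(p[:2]-[.5411,-.0893]))
S=grab("scene","s15");crop(S,200,280,115,195,8,"pics/s15.png")
```

```text
[ 0.46020729 -0.14791897  0.0870263 ] [ 0.06712717 -0.54799567 -0.42083006]
[-0.07144573  0.06982125]
```

View pics/s15.png

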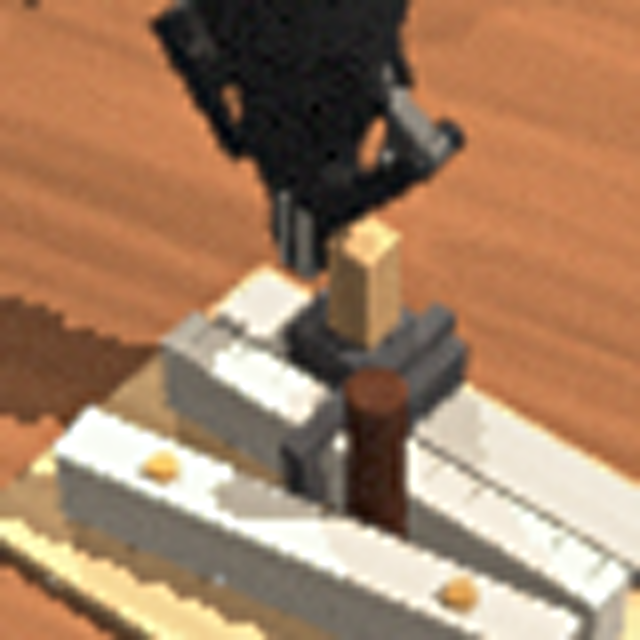

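{"name": "move_arm", "arguments": {
  "steps": [-1,0.017,0.1,0,0,0,0,-1,0.017,0.1,0,0,0,0,-1,0.017,0.1,0,0,0,0]
}}

```text
t: 25.2
eef_pos: [0.4603, -0.1456, 0.087]
tool_rot: [-0.0, 0.088, 0.996, 0.0]
contact_force: [-1.1, -1.5, -0.6]
gripper_width: -0.001
```

{"name": "move_arm", "arguments": {
  "steps": [-1,0.017,0.1,0,0,0,0,-1,0.017,0.1,0,0,0,0]
}}

```text
t: 25.4
eef_pos: [0.4608, -0.1434, 0.087]
tool_rot: [-0.0, 0.088, 0.996, 0.0]
contact_force: [-0.7, -1.1, 0.5]
gripper_width: 0.0
```

{"name": "move_arm", "arguments": {
  "steps": [-1,0.017,0.1,0,0,0,0,-1,0.017,0.1,0,0,0,0]
}}

```text
t: 25.6
eef_pos: [0.4614, -0.1414, 0.087]
tool_rot: [-0.0, 0.088, 0.996, 0.0]
contact_force: [-2.0, -1.5, -0.6]
gripper_width: 0.0
```

{"name": "move_arm", "arguments": {
  "steps": [-1,0.017,0.1,0,0,0,0,-1,0.017,0.1,0,0,0,0]
}}

```text
t: 25.8
eef_pos: [0.4618, -0.1394, 0.0871]
tool_rot: [-0.0, 0.088, 0.996, 0.0]
contact_force: [-1.2, -1.8, -0.6]
gripper_width: 0.0
```

{"name": "move_arm", "arguments": {
  "steps": [-1,0.017,0.1,0,0,0,0,-1,0.017,0.1,0,0,0,0]
}}

```text
t: 26.0
eef_pos: [0.4622, -0.1374, 0.0871]
tool_rot: [-0.0, 0.088, 0.996, 0.0]
contact_force: [-0.5, -0.3, -0.3]
gripper_width: -0.0
```

{"name": "move_arm", "arguments": {
  "steps": [-1,0.017,0.1,0,0,0,0,-1,0.017,0.1,0,0,0,0]
}}

```text
t: 26.2
eef_pos: [0.4626, -0.1355, 0.0871]
tool_rot: [0.0, 0.088, 0.996, 0.0]
contact_force: [-1.0, -0.4, -0.8]
gripper_width: 0.001
```

{"name": "move_arm", "arguments": {
  "steps": [-1,0.017,0.1,0,0,0,0,-1,0,0,0,0,0,0]
}}

```text
t: 26.4
eef_pos: [0.4629, -0.1343, 0.0871]
tool_rot: [0.0, 0.088, 0.996, 0.0]
contact_force: [0.6, -0.4, -1.1]
gripper_width: 0.001
```

Run:
```python
from h import *
S=grab("scene","s16");crop(S,215,275,125,185,10,"pics/s16.png")
T=grab("top","t16");crop(T,250,310,190,240,12,"pics/t16.png")
```

```text
(no output)
```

View pics/s16.png

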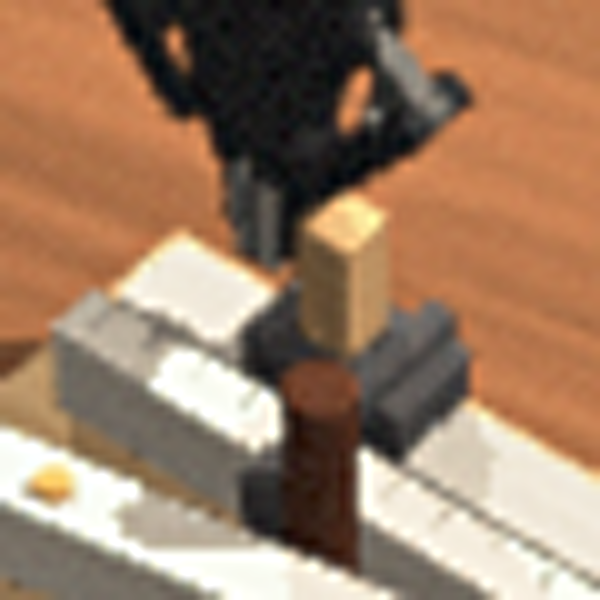

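{"name": "move_arm", "arguments": {
  "steps": [-1,0.017,0.1,0,0,0,0,-1,0,0,0,0,0,0]
}}

```text
t: 26.7
eef_pos: [0.4632, -0.1335, 0.0872]
tool_rot: [0.0, 0.088, 0.996, -0.0]
contact_force: [-0.4, -1.2, 0.1]
gripper_width: -0.005
```

{"name": "move_arm", "arguments": {
  "steps": [-1,0.017,0.1,0,0,0,0,-1,0,0,0,0,0,0]
}}

```text
t: 26.9
eef_pos: [0.4634, -0.1325, 0.0872]
tool_rot: [0.0, 0.088, 0.996, -0.0]
contact_force: [0.2, -0.5, -0.2]
gripper_width: -0.001
```

{"name": "move_arm", "arguments": {
  "steps": [-1,0.017,0.1,0,0,0,0,-1,0,0,0,0,0,0]
}}

```text
t: 27.1
eef_pos: [0.4635, -0.1315, 0.0872]
tool_rot: [0.0, 0.088, 0.996, 0.0]
contact_force: [0.4, -1.0, 0.1]
gripper_width: 0.002
```

{"name": "move_arm", "arguments": {
  "steps": [-1,0.017,0.1,0,0,0,0,-1,0,0,0,0,0,0]
}}

```text
t: 27.3
eef_pos: [0.4637, -0.1304, 0.0872]
tool_rot: [0.0, 0.088, 0.996, 0.0]
contact_force: [1.2, -1.1, 0.4]
gripper_width: 0.003
```

{"name": "move_arm", "arguments": {
  "steps": [-1,0.017,0.1,0,0,0,0,-1,0,0,0,0,0,0]
}}

```text
t: 27.5
eef_pos: [0.4637, -0.1301, 0.0872]
tool_rot: [0.0, 0.088, 0.996, -0.0]
contact_force: [0.2, -4.3, -0.4]
gripper_width: 0.001
```

{"name": "move_arm", "arguments": {
  "steps": [-1,0.017,0.1,0,0,0,0,-1,0,0,0,0,0,0]
}}

```text
t: 27.7
eef_pos: [0.4637, -0.13, 0.0872]
tool_rot: [0.0, 0.088, 0.996, -0.001]
contact_force: [0.2, -7.7, 0.3]
gripper_width: -0.001
```

{"name": "move_arm", "arguments": {
  "steps": [-1,0.017,0.1,0,0,0,0,-1,0,0,0,0,0,0]
}}

```text
t: 27.9
eef_pos: [0.4637, -0.1299, 0.0873]
tool_rot: [0.0, 0.089, 0.996, -0.001]
contact_force: [-0.3, -9.9, -0.4]
gripper_width: -0.004
```

{"name": "move_arm", "arguments": {
  "steps": [-1,-0.034,-0.2,0,0,0,0,-1,-0.034,-0.2,0,0,0,0,-1,-0.05,-0.3,0,0,0,0,-1,-0.1,-0.6,0,0,0,0,-1,-0.17,-1,0,0,0,0,-1,-0.34,-2,0,0,0,0]
}}

```text
t: 28.5
eef_pos: [0.4568, -0.1701, 0.087]
tool_rot: [-0.0, 0.087, 0.996, 0.0]
contact_force: [1.0, -0.4, -0.1]
gripper_width: -0.003
```

{"name": "move_arm", "arguments": {
  "steps": [-1,-0.3,-2,3,0,0,0,-1,0,0,4,0,0,0,-1,0,0,4,0,0,0,-1,0,-4,0,0,0,0,-1,0,-4,0,0,0,0,-1,0,0,0,0,0,0,-1,0,0,0,0,0,0]
}}

```text
t: 29.2
eef_pos: [0.4528, -0.2718, 0.197]
tool_rot: [-0.0, 0.089, 0.996, -0.0]
contact_force: [-0.2, 0.5, -0.4]
gripper_width: -0.001
```

Run:
```python
from h import *
from station import status
o=status.get_obs();print(o["eef_pos"],o["contact_force"],np.abs(o["joint_vel"]).max())
S=grab("scene","s17");crop(S,205,285,115,195,9,"pics/s17.png")
T=grab("top","t17");crop(T,225,315,180,250,8,"pics/t17.png")
crop(S,0,512,0,384,1.5,"pics/s17f.png")
```

```text
[ 0.4527827  -0.27178545  0.19695904] [-0.15736009  0.51501266 -0.42547912] 0.030874936637295746
```

View pics/s17.png

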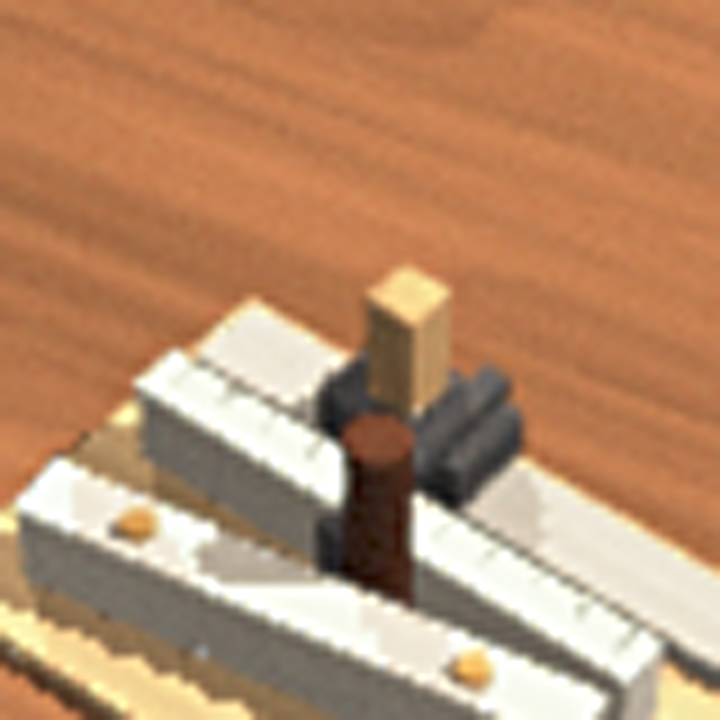

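View pics/t17.png

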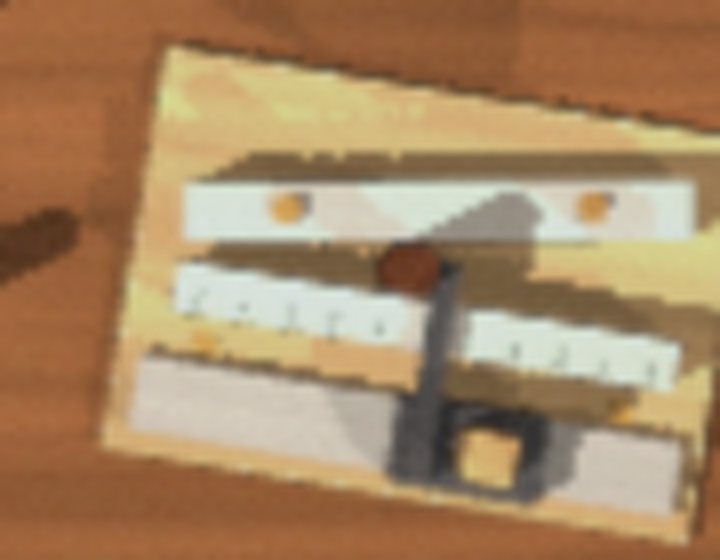

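View pics/s17f.png

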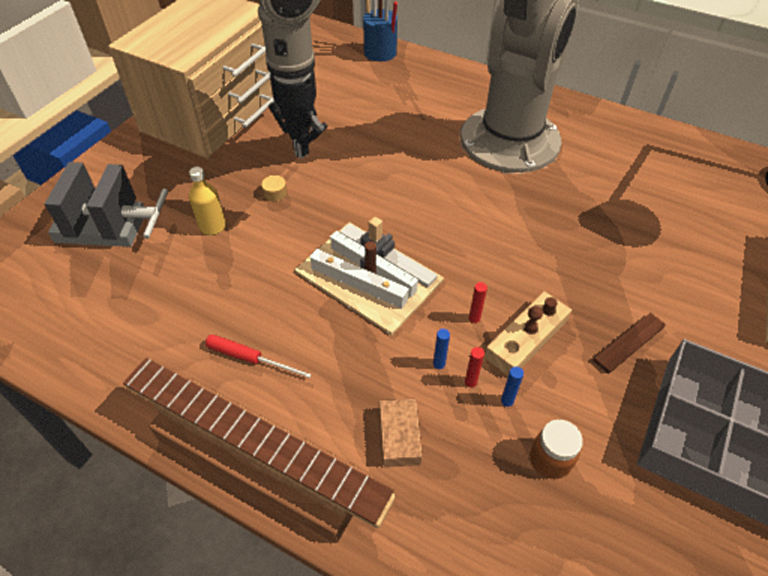

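The dowel stands upright in the slot with the nose against it (scene crop: dowel at (378,500), nose just left of it at (328,545)). Everything else is in its place and the robot is clear.

{"name": "move_arm", "arguments": {
  "steps": [-1,0,0,0,0,0,0,-1,0,0,0,0,0,0]
}}

```text
t: 29.5
eef_pos: [0.4538, -0.2695, 0.197]
tool_rot: [-0.0, 0.087, 0.996, 0.0]
contact_force: [-0.0, -0.2, 0.1]
gripper_width: -0.003
```

```bash
python3 -c "
from station import order
print(order.hand_in())"
```

```text
the job is handed in; nothing more can be done
None
```

The dowel is wedged in the gauge and let go, with the rider's nose against it. I handed the job in after about 29.5 s; no verdict was reported.

- **Dowel:** I took the tall plain dowel from the rack and stood it on the slot floor near gauge x = -58 mm. I slid it along the fence until it wedged at about x = +12 mm, with about 8 N of push at the wrist, then released it. The force on the fence itself can't be read directly.
- **Rider:** I pushed the knob from behind with closed fingers until the nose met the dowel, then backed the arm clear. I pushed one step further than needed: the wrist force peaked near 10 N, or about 8 N on the dowel after rail friction (limit 15 N).
- **Last pictures:** The dowel stands upright between the cheeks with no visible gap to the nose. The other blanks, the loose things on the bench and the look-alikes appear unmoved.
- **Disagreement:** The two cameras differed by about 5 mm on where the gauge is. I used the average, and it matched where I felt the dowel touch the fence.

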